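Index the engraving table and load a seal holder

TASK

Crank the handwheel the right number of whole and part turns (the gearing is 8 to 1) so that the rotary table turns until its zero line stands at the fixed pointer with the pocket's overhanging lip on the robot's side; the crank handle is then at the lowest point of its circle. Only then take the seal holder (the stone standing in a metal shoe), tilt its thin tongue in under the lip, and rotate it down flat into the pocket. Let go, leave the table on its zero, and leave the other stones and tools where they are and standing.

Things in the scene. Friction and masses are not known exactly. Their poses are not given: they have to be found in the camera images.
- indexer: Grey worm-geared indexer, fixed; its place and yaw vary. Origin on the work surface; x points away from the operator's side, z up. In its frame (mm): base plate x -90..90, y -165..215, 15 high; rotary table axis at x 0, y 85; handwheel hub at x 0, y -125, z 100; gear housing between, 62 high; pointer at x -85, y 85, up to z 74.
- lamp_bar (a point): Middle of a level lamp bar above the handwheel, 18 thick, 190 long along the indexer's y; in its frame at x 50, y -125, z 222, held by a 16 thick post at x 62, y -28. There is room under it for a tool lined up with the wheel's shaft, but not for a wide gripper held vertically all round the circle.
- column (a point): Foot of the engraving column, on the work surface at x 45, y 220 of the indexer: 40 square, 210 high. It carries a head at z 180..230, x 20..70, y 165..240 (indexer frame, mm), with a spindle 24 thick at x 45, y 177 hanging down to z 135 and its thin bit to z 115.
- wheel (a joint): Handwheel angle, rad; grows clockwise as the operator sees its face (looking down the shaft from the robot's side). 0 is the wanted setting; there and at every whole turn the crank handle is at its lowest. Starts 1.2 to 2.3 turns below 0 (-14.5 to -7.5), so turn it clockwise that much. Stops at -19 and 7. Friction 0.18 N m, 4 N at the handle; it stays where left.
- wheel_hub (a point): Centre of the handwheel, a solid black disc 120 across, 12 thick (faces 6 either side of this point), hub 32 across standing 15 above it. z is the shaft, up and towards the operator's side, 40 degrees from vertical (tilted about the indexer's y axis; the disc's low side is at the indexer's -x). x and y turn with the wheel; the crank handle is at x -45, y 0.
- handle_grip (a point): Grip point on the crank handle: steel round 20 thick, parallel to the wheel's shaft, 45 from the shaft axis. It spins freely on its pin, so a gripper may hold it without turning. The point is on its centre line 34 above the wheel's hub point along the shaft; the handle reaches from 8 to 52. z along the handle, outwards.
- rotor (a joint): Angle of the rotary table, rad, counter-clockwise from above; always wheel angle / 8. 0 = zero line at the pointer, wanted within about 2.5 degrees. Pushing on the table hardly moves it; turn it by the wheel.
- nest (a point): Middle of the rotary table's top face, 70 above the work surface, disc 160 across; this is the pocket's floor. z up; x, y turn with the table, along the indexer's at 0. Back wall at x -42 with a lip, 44 wide, over x -51..-32, underside 10 and top 16 up. Heel stop x 42.5..48.5, 14 high, 44 wide. Side rails 6 high, 5 thick, inner faces y -24.5 and 24.5, x -26..34.
- holder: Seal holder: pale stone 28 square, upright in a flat metal shoe 80 x 44 (x, y); 80 high, 0.2 to 0.4 kg. Origin mid underside, z up. Shoe 10 thick at x -20..40; a tongue 5 thick at x -40..-20 points to -x and goes under the lip. Stone centred at x 10, z 10..80. Starts upright in one of four spots. Seated: origin within 2.5 of the nest point, axes parallel to the nest's.
- toe (a point): Middle of the tongue's lower front edge on the holder (x -40, y 0, z 0 of the holder).
- stone_mid (a point): Point on the stone's centre line, 60 above the shoe's underside (x 10, y 0, z 60 of the holder), a good place to pinch it across y.
- seal_tall: Loose dark red stone seal, 26 x 26, 90 high with a stepped top; no metal shoe. Origin under its centre. Bystander.
- seal_round: Loose round yellowish stone seal, 34 across, 72 high; no shoe. Origin under its centre. Bystander.
- seal_wide: Loose grey-brown stone seal, 26 x 42, 62 high with a rounded top; no shoe. Origin under its centre. Bystander.
- ink_pot: Lidded low white pot, 64 across, 34 high. Origin under its centre. Bystander.
- graver: Graver with a wooden handle, 150 long, lying along its x. Bystander.
- brush_cup: Blue cup, 68 across, 85 high. Origin under its centre. Bystander.
- whetstone: Grey whetstone, 90 x 35, 18 high. Origin under its centre. Bystander.
Not all that is in view belongs to the job. What is shaped like the holder but orange or turquoise is not meant.

How it is judged (in metres and radians):
On the way:
1. the rotary table stands at its zero, turned there with the handwheel, and is at rest (value of joint rotor between -0.045 and 0.045 rad and velocity of joint wheel between -0.1 and 0.1 rad/s), for 0.3 s.
At the end, for the whole second after the job is handed in: Rotary table on its zero within 2.6 degrees and still; holder at rest flat in the pocket (tilt under 0.05 rad), toe at least 3 mm under the lip, within 3 mm of the floor and 7 mm of the middle, stone 4 to 17 mm beyond the nest point; released (all of step 1 and z of toe in the frame of nest between -0.003 and 0.003 m and x of toe in the frame of nest between -0.0435 and -0.035 m and y of toe in the frame of nest between -0.007 and 0.007 m and x of stone_mid in the frame of nest between 0.004 and 0.017 m and angle between holder's own z axis and vertical below 0.05 rad and linear speed of holder below 0.02 m/s); the robot touches nothing.
It fails at once if another stone, tool, pot or cup is shifted by more than 40 mm (distance of any of seal_tall, seal_round, seal_wide, ink_pot, graver, brush_cup, whetstone from where it was at the start of the episode above 0.04 m).
It fails at once if another stone, the pot or the cup is knocked over (angle between any of seal_tall, seal_round, seal_wide, ink_pot, brush_cup's own z axis and vertical above 0.6 rad).
It also fails if it takes over 70 s, if anything falls off the work surface, if the arm or the gripper's body presses on something with over 40 N, if the wrist force passes 120 N, or if a joint passes its speed limit or range.

ROBOT

A 6-joint arm with a two-finger parallel gripper is mounted at the origin on the work surface. World frame = base frame: x ahead of the robot, y to its left, z up, the work surface at z = 0. Lengths are in m, angles in degrees, forces in N, time in s.
With the tool pointing down it reaches from about 0.25 to 0.725 m from the base axis. Payload 4 kg.
Tool frame: the origin (TCP) lies on the centre line of the jaws, within the pads' length; the fingertips stand 14 mm ahead of it and the grasp point (between the pads) lies 5 mm behind it; z points along the fingers, y is the direction in which the jaws open and shut (so a half turn about z gives the same grasp; the last joint's range is limited). The gripper opens to 85 mm and grips with 20 to 120 N. Pads are 22 mm wide; open, the fingers measure 114 mm over their backs; the gripper's body (76 mm by 85 mm) begins 54 mm behind the grasp point. The pads swing forward as they close: fully open they stand 13 mm farther back than shut.
Start: joints at [-67.265, 13.785, 0.286, 76.501, 0, 90], TCP at [0.193, -0.461, 0.245] pointing down, gripper open.
Joint ranges: [-155.79, 155.79], [-60.16, 107.12], [-62.33, 73.08], [-114, 123.19], [-81.49, 82.49], [-180, 180]. Speed limits (degrees/s): [159.86, 159.86, 180, 180, 180, 180].

INTERFACE

Orientations are given as [roll, pitch, yaw] about the fixed x, y, z axes, in that order (R = Rz(yaw) Ry(pitch) Rx(roll)).
In Python, from station import manip, vision gives the robot as it stands.
- The arm moves only by the shell command python3 -m inch 'ROWS' [OPENING]. ROWS is a JSON object of lists of equal length, an entry for each row: "offset": the shift along the tool's x, y, z each as a share of 0.15 m, from -1 to 1, a list of three; "twist": the turn about the tool's z as a share of 360 degrees, from -1 to 1. A call has 1 to 20 rows; each row shifts and turns the commanded pose from where the row before left it, along the tool's axes as they then stand; what a row does not reach is not made up. A row lasts 1/12 s, in which the tool goes at most 41.7 mm and 7.16 degrees, less where a joint would pass 70% of its speed; a pose out of reach is approached as far as the arm can. A call with a number of a shift or a turn outside -1 to 1 is refused whole. A call with a gripper value outside its range is refused whole. OPENING is the opening, from 0 (shut) to 1 (fully open), set as the call begins (- or left out, the last holds). The fingers move at their own pace and stop on an object; the grip force is fixed at half the most. Time passes only in rows, so rows that do not move let the fingers close. It gives the time, the measured TCP pose, the force and the opening at its end, in the units of the state.
- manip.get_obs(): the state, without advancing time (a new reading comes with each control period).
- vision.get_image(name): name is "side" or "top"; returns a dict with "frame" (480x640x3 uint8, red, green, blue), "intrinsics" (3x3 intrinsics, pixels), "rvec" (rotation vector, rad) and "tvec" (3), from world to camera coordinates, as OpenCV has them. Camera axes: x right, y down, z forward; pixel columns grow to the right and rows downward; lengths in m; the calibration is good to about 2 mm. A picture is of the moment at which its call begins. There is no depth.
- manip.close_job(): hands the job in, once; it reports no verdict.
The state is a dict: "time": time; "q": joint angles; "qvel": joint speeds; "effort": joint torques, N m; "tcp_pos": TCP position; "tool_rot": TCP orientation; "contact_force": force on the tool from outside, world axes, zero at the start; "wrist_torque": the same for the moment, N m; "gripper_width": opening from 0.0 (shut) to 1.0 (fully open).
Only numpy, scipy, OpenCV 4.12 (cv2) and the standard library are available. Lean on these libraries where they do the work, as an engineer would, in place of code of your own. Each camera call takes 0.05 s, during which the arm holds its last target.

## Working session

There is one attempt and no reset: what is moved stays moved. The work goes in short steps, Python scripts to look and compute and a shell command to move; the robot and the scene stay as the last step left them, time stands still between calls to the robot, and variables do not carry over. Pictures are saved under pics/ and viewed, and the job is handed in when it is done.

```bash
ls; mkdir -p pics
python3 - <<'E'
from station import manip, vision
import cv2
print(manip.get_obs())
for n in("side","top"):
    r=vision.get_image(n); cv2.imwrite(f"pics/{n}0.png",r["frame"][:,:,::-1]); print(r["intrinsics"],r["rvec"],r["tvec"])
E
```

```text
pics
{'time': 0.0, 'q': array([-6.72653255e+01,  1.38314192e+01,  2.12918211e-01,  7.65015845e+01,
       -1.20278675e-03,  9.00004662e+01]), 'qvel': array([ 0.06742139,  0.04198705, -0.04604113, -0.06388521, -0.01613038,
       -0.03687862]), 'effort': array([ 1.72678242e-04, -3.72325408e+01,  2.52400768e+01,  1.70971197e-02,
        1.81575924e-04,  1.48785954e-06]), 'tcp_pos': array([ 0.19299125, -0.46059303,  0.24441442]), 'tool_rot': array([-1.79879915e+02,  1.20376112e-03,  2.27342109e+01]), 'contact_force': array([-1.08251598, -0.46444958, -0.39403443]), 'wrist_torque': array([ 0.01122215, -0.02445696,  0.00168888]), 'gripper_width': 0.995779044553091}
[[612.55757039   0.         328.96738419]
 [  0.         612.55757039 250.1594675 ]
 [  0.           0.           1.        ]] [ 2.12732269 -0.12057904  0.0542724 ] [-0.50150781  0.13477907  1.40647491]
[[526.33945829   0.         320.85638523]
 [  0.         526.33945829 247.07260647]
 [  0.           0.           1.        ]] [ 2.16504555 -2.18384644  0.09686633] [-0.04256166  0.48603291  1.29058832]
```

View pics/side0.png

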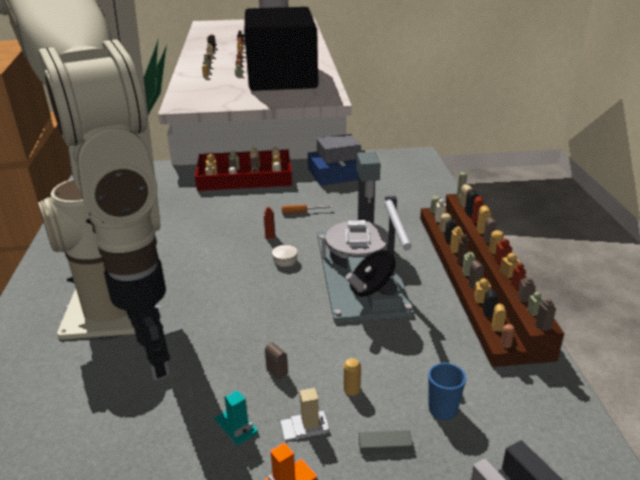

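View pics/top0.png

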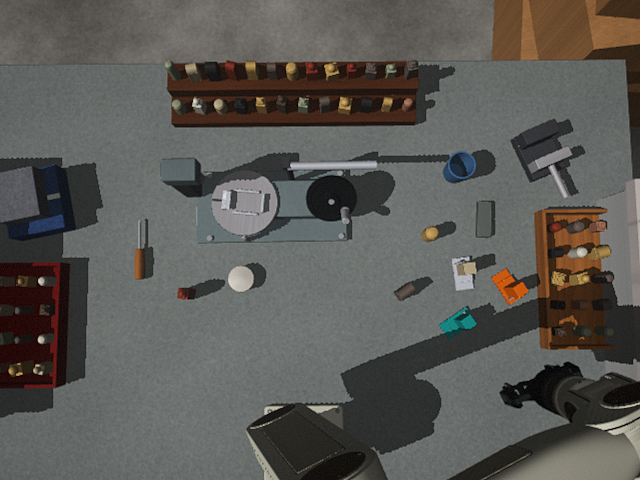

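The candidates shaped like the holder are the pale stone on a white or silver shoe (side 308,412; top 463,270), a turquoise one (side 236,415) and an orange one (side 285,465). The pale stone is the one that fits. I'll crop in to confirm it and to look at the indexer.

```bash
cat > h.py <<'E'
import numpy as np, cv2
from station import manip, vision
def cam(n):
    r=vision.get_image(n); r["R"]=cv2.Rodrigues(np.array(r["rvec"],float))[0]; r["t"]=np.array(r["tvec"],float).ravel(); r["K"]=np.array(r["intrinsics"],float); r["bgr"]=r["frame"][:,:,::-1].copy(); return r
def proj(r,P):
    return cv2.projectPoints(np.array(P,float).reshape(-1,1,3),np.array(r["rvec"],float),r["t"],r["K"],None)[0].reshape(-1,2)
def ray(r,px):
    d=r["R"].T@np.linalg.inv(r["K"])@np.array([px[0],px[1],1.]); return -r["R"].T@r["t"], d/np.linalg.norm(d)
def plane(r,px,z):
    o,d=ray(r,px); return o+d*(z-o[2])/d[2]
def tri(a,pa,b,pb):
    o1,d1=ray(a,pa);o2,d2=ray(b,pb)
    s=np.linalg.lstsq(np.c_[d1,-d2],o2-o1,rcond=None)[0]
    p,q=o1+d1*s[0],o2+d2*s[1]; return (p+q)/2,np.linalg.norm(p-q)
def crop(r,u0,v0,w,h,f,name):
    cv2.imwrite(name,cv2.resize(r["bgr"][v0:v0+h,u0:u0+w],None,fx=f,fy=f,interpolation=cv2.INTER_CUBIC))
E
python3 - <<'E'
from h import *
s=cam("side");t=cam("top")
crop(s,200,360,200,120,4,"pics/a.png");crop(t,420,230,120,90,6,"pics/b.png")
crop(t,180,140,200,120,4,"pics/c.png");crop(s,300,180,130,150,4,"pics/d.png")
E
```

```text
(no output)
```

View pics/a.png

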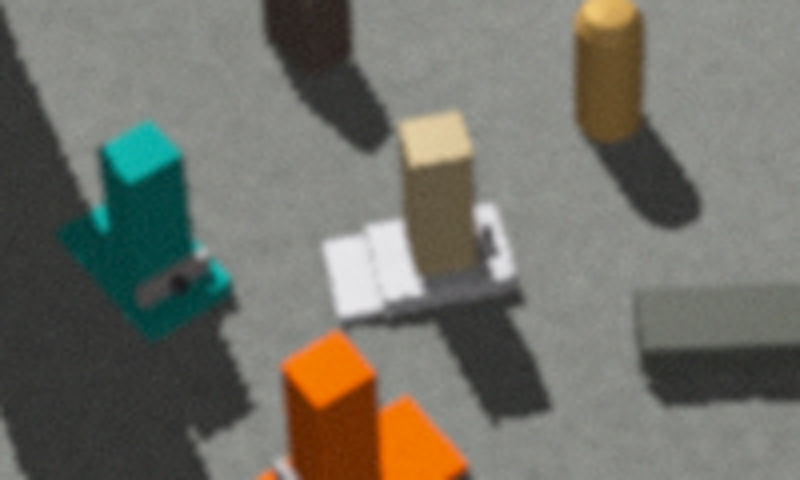

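View pics/b.png

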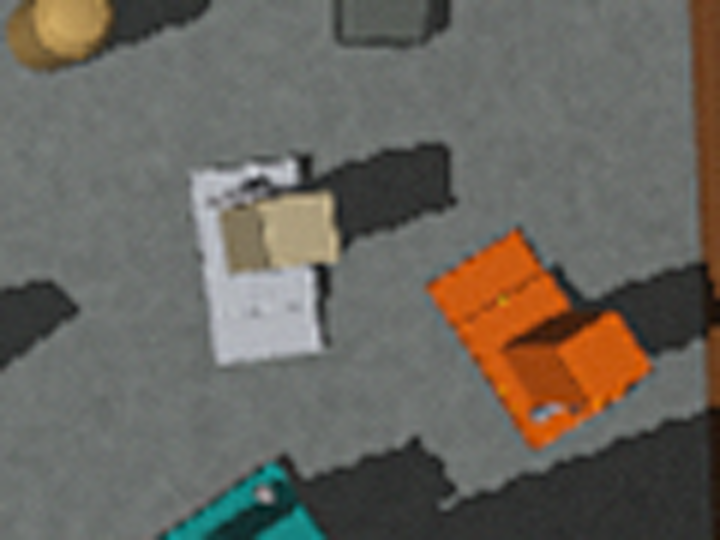

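View pics/c.png

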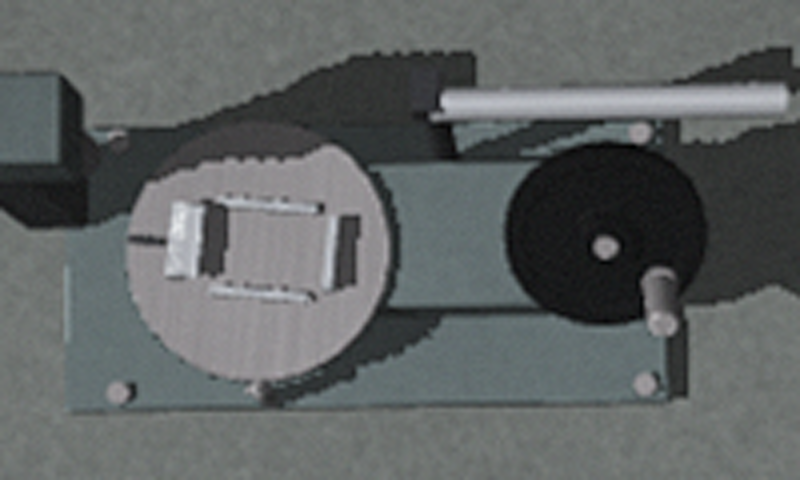

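View pics/d.png

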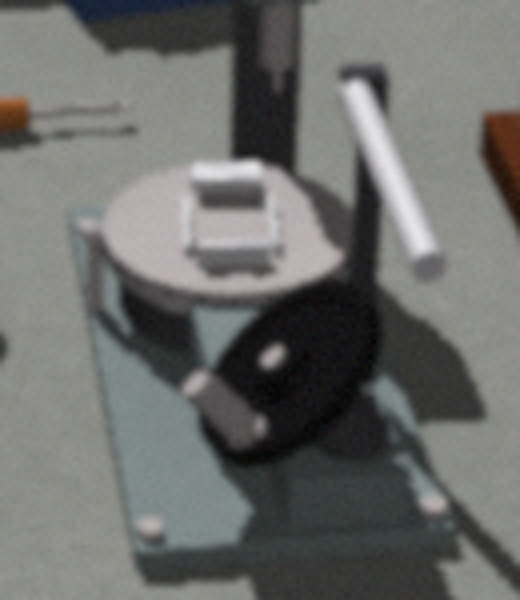

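The crop confirms the holder: pale stone, metal shoe, tongue towards the robot. It also shows the lip and zero line at the left of the table, so the rotor is at about -90°, with the handle just short of its lowest point. Next I'll measure the indexer pose, wheel angle and holder pose.

Run:
```python
from h import *
s=cam("side");t=cam("top")
def C(u,v): return (180+u/4-0.375,140+v/4-0.375)
def D(u,v): return (300+u/4-0.375,180+v/4-0.375)
def A(u,v): return (200+u/4-.375,360+v/4-.375)
def B(u,v): return (420+u/6-.4,230+v/6-.4)
# plate corners z=.015
a=plane(t,C(67,410),.015);b=plane(t,C(667,400),.015);print("plate corners BL, BR",a,b,np.linalg.norm(a-b), np.degrees(np.arctan2(*(a-b)[[1,0]]))-90)
print("side near corner",plane(s,D(142,553),.015),plane(s,D(68,212),.015),plane(s,D(458,545),.015))
yaw=np.arctan2((a-b)[1],(a-b)[0])-np.pi/2
R=lambda y:np.array([[np.cos(y),-np.sin(y)],[np.sin(y),np.cos(y)]])
for l,p in((( -90,215),a),((-90,-165),b)): print("origin",p[:2]-R(yaw)@np.array(l)/1000)
# table ellipse
print("table left/right/bottom",[plane(t,C(*p),.07)[:2].round(4) for p in((126,250),(392,240),(255,383))])
print("hub dot",tri(t,C(606,247),s,D(273,356)))
print("handle tip",tri(t,C(662,322),s,D(197,386)))
print("screws",[plane(t,C(*p),.018)[:2].round(4) for p in((119,390),(645,382),(640,132))])
# holder stone top corners z=.08
q=[plane(t,B(*p),.08)[:2] for p in((264,196),(334,191),(341,262),(272,271))];print("stone top",np.array(q).round(4),np.mean(q,0))
q=[plane(s,A(*p),.08)[:2] for p in((399,123),(460,111),(474,152),(413,166))];print("stone top side",np.array(q).round(4),np.mean(q,0))
f=[plane(t,B(*p),.005)[:2] for p in((216,366),(326,352))];print("toe",f,np.mean(f,0))
f=[plane(t,B(*p),.01)[:2] for p in((191,171),(297,156))];print("heel",f,np.mean(f,0))
```

```text
plate corners BL, BR [0.5014735  0.26559507 0.015     ] [ 0.50448714 -0.11096481  0.015     ] 0.37657194083976236 0.4585338750491559
side near corner [ 0.50592525 -0.11327811  0.015     ] [0.49925181 0.26045766 0.015     ] [ 0.67965723 -0.12704771  0.015     ]
origin [0.59319123 0.05132221]
origin [0.59316379 0.05475016]
table left/right/bottom [array([0.5929, 0.218 ]), array([0.5976, 0.0569]), array([0.5112, 0.1395])]
hub dot (array([ 0.58393357, -0.07176386,  0.1115072 ]), np.float64(0.0015878890286534094))
handle tip (array([ 0.53810572, -0.10369521,  0.11730785]), np.float64(0.0024568433836861764))
screws [array([0.5135, 0.2324]), array([ 0.5156, -0.0972]), array([ 0.675 , -0.0959])]
stone top [[ 0.4412 -0.3856]
 [ 0.4429 -0.4134]
 [ 0.4148 -0.4151]
 [ 0.4115 -0.3878]] [ 0.42759953 -0.40047346]
stone top side [[ 0.4108 -0.3891]
 [ 0.438  -0.385 ]
 [ 0.4418 -0.4101]
 [ 0.4151 -0.4152]] [ 0.42642873 -0.39986056]
toe [array([ 0.37470891, -0.38347718]), array([ 0.38014322, -0.42960022])] [ 0.37742606 -0.4065387 ]
heel [array([ 0.45607114, -0.37433016]), array([ 0.46197698, -0.41887456])] [ 0.45902406 -0.39660236]
```

Run:
```python
from h import *
s=cam("side");t=cam("top")
def C(u,v): return (180+u/4-0.375,140+v/4-0.375)
def D(u,v): return (300+u/4-0.375,180+v/4-0.375)
print("bar far end",tri(t,C(443,103),s,D(350,85)),"near end",tri(t,C(788,97),s,D(430,262)))
print("bar front edge at z.222",plane(t,C(446,117),.222),plane(t,C(788,111),.222))
y=np.radians(.7);R=np.array([[np.cos(y),-np.sin(y),0],[np.sin(y),np.cos(y),0],[0,0,1]]);o=np.array([.5935,.053,0])
W=lambda p:o+R@np.array(p)/1000
sh=np.array([-.6428,0,.766]);lo=np.array([-.766,0,-.6428])
hub=np.array([0,-125,100])
for n,p in dict(bar0=(50,-30,222),bar1=(50,-220,222),hubtop=hub+sh*21,tip=hub+sh*52+45*(lo*.707+np.array([0,-.707,0])),nest=(0,85,70),ptr=(-85,85,74),BR=(-90,-165,15),BL=(-90,215,15),TR=(90,-165,15)).items():
    P=W(p);a=proj(t,P)[0];b=proj(s,P)[0];print(n,P.round(4),"cropC",((a-[180,140])*4).round(),"cropD",((b-[300,180])*4).round())
for r in(t,s): print("tcp at",proj(r,manip.get_obs()["tcp_pos"]))
```

```text
bar far end (array([0.63986131, 0.01657533, 0.2288974 ]), np.float64(0.004352578344212376)) near end (array([ 0.64348267, -0.16744838,  0.22574538]), np.float64(0.0019570264108941895))
bar front edge at z.222 [0.63617443 0.01525399 0.222     ] [ 0.63779619 -0.16782939  0.222     ]
bar0 [0.6439 0.0236 0.222 ] cropC [429. 102.] cropD [357.  87.]
bar1 [ 0.6462 -0.1664  0.222 ] cropC [783.  94.] cropD [435. 265.]
hubtop [ 0.5815 -0.0722  0.1161] cropC [605. 250.] cropD [269. 348.]
tip [ 0.5376 -0.1045  0.1194] cropC [662. 323.] cropD [197. 382.]
nest [0.5925 0.138  0.07  ] cropC [257. 248.] cropD [231. 224.]
ptr [0.5075 0.137  0.074 ] cropC [257. 387.] cropD [ 96. 228.]
BR [ 0.5055 -0.1131  0.015 ] cropC [669. 397.] cropD [140. 551.]
BL [0.5009 0.2669 0.015 ] cropC [ 63. 409.] cropD [ 68. 206.]
TR [ 0.6855 -0.1109  0.015 ] cropC [662. 115.] cropD [460. 525.]
tcp at [[526.95801657 379.45058699]]
tcp at [[151.65114716 356.72725881]]
```

```bash
python3 -m inch '{"offset":[[0,0,0],[0,0,0],[0,0,0],[0,0,0],[0.164,-0.168,0],[0.164,-0.168,0],[0.164,-0.168,0],[0.164,-0.168,0],[0.164,-0.168,0],[0.164,-0.168,0],[0.164,-0.168,0],[0.164,-0.168,0],[0.164,-0.168,0],[0.164,-0.168,0],[0.164,-0.168,0],[0.164,-0.168,0],[0.164,-0.168,0],[0.164,-0.168,0]],"twist":[0.0153,0.0153,0.0153,0.0153,0,0,0,0,0,0,0,0,0,0,0,0,0,0]}' 1
```

```text
time: 1.9
tcp_pos: [0.5343, -0.1026, 0.2454]
tool_rot: [180.0, -0.0, 0.7]
contact_force: [-0.0, -0.6, 0.0]
gripper_width: 1.0
```

```bash
python3 -m inch '{"offset":[[0,0,0],[0,0,0],[0,0,0]],"twist":[0,0,0]}' 1
python3 - <<'E'
from h import *
o=manip.get_obs();print(o["tcp_pos"],o["tool_rot"],o["q"])
s=cam("side");crop(s,200,60,300,260,2.3,"pics/e.png")
E
```

```text
time: 2.15
tcp_pos: [0.5329, -0.1041, 0.245]
tool_rot: [180.0, 0.1, 0.7]
contact_force: [0.2, -0.7, 0.4]
gripper_width: 1.0
[ 0.53288564 -0.10411287  0.24497241] [1.79989040e+02 6.72642481e-02 7.36552588e-01] [-1.10418995e+01  1.87517901e+01  6.99129012e+00  7.83031108e+01
 -2.44594351e-02  1.68221555e+02]
```

View pics/e.png

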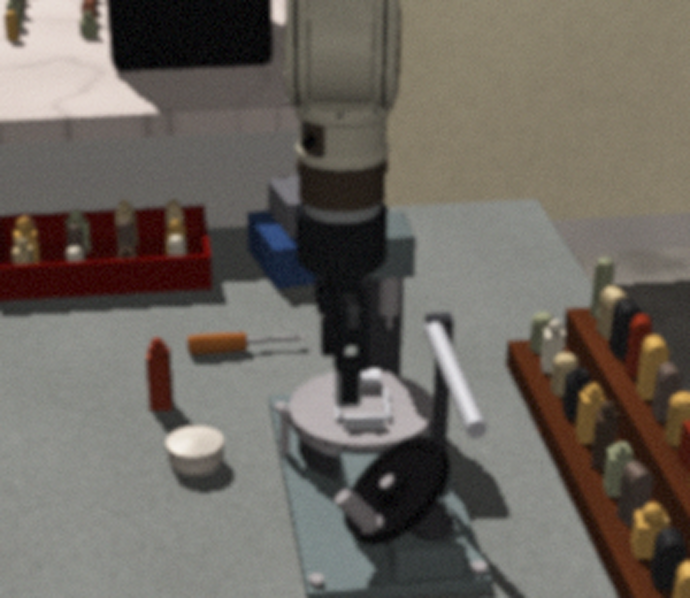

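```bash
python3 -m inch '{"offset":[[0,0,0],[0,0,0],[0,0,0],[0,0,0],[0,0,0],[0,0,0],[0,0,0],[0,0,0],[0,0,0],[0,0,0],[0,0,0],[0,0,0],[0,0,0]],"twist":[-0.01923,-0.01923,-0.01923,-0.01923,-0.01923,-0.01923,-0.01923,-0.01923,-0.01923,-0.01923,-0.01923,-0.01923,-0.01923]}' 1;  python3 -m inch '{"offset":[[0,0,0],[0,0,0],[0,0,0],[0,0,0],[0,0,0],[0,0,0],[0,0,0],[0,0,0],[0,0,0],[0,0,0],[0,0,0],[0,0,0],[0,0,0]],"twist":[-0.01923,-0.01923,-0.01923,-0.01923,-0.01923,-0.01923,-0.01923,-0.01923,-0.01923,-0.01923,-0.01923,-0.01923,-0.01923]}' 1
python3 -m inch '{"offset":[[0,0,0.17],[0,0,0.17],[0,0,0.17],[0,0,0.17],[0,0,0.12],[0,0,0.09],[0,0,0],[0,0,0]],"twist":[0,0,0,0,0,0,0,0]}' 0.6
python3 - <<'E'
from h import *
o=manip.get_obs();print(o["tcp_pos"],o["tool_rot"],o["q"])
s=cam("side");crop(s,280,180,160,140,4,"pics/f.png")
s=cam("top");crop(s,240,140,160,140,4,"pics/g.png")
E
```

```text
time: 3.28
tcp_pos: [0.5323, -0.1057, 0.2457]
tool_rot: [180.0, 0.0, 90.9]
contact_force: [0.1, 0.2, 0.0]
gripper_width: 1.0
time: 4.37
tcp_pos: [0.5323, -0.1057, 0.2457]
tool_rot: [-180.0, 0.0, -179.1]
contact_force: [0.8, 1.2, 1.0]
gripper_width: 1.002
time: 5.03
tcp_pos: [0.5321, -0.1052, 0.1116]
tool_rot: [180.0, -0.1, -179.4]
contact_force: [0.3, 0.7, -0.2]
gripper_width: 0.598
[ 0.53206111 -0.10519802  0.11163308] [ 1.79986788e+02 -9.76491354e-02 -1.79426382e+02] [-1.11804395e+01  2.39441180e+01 -6.09651191e+00  6.00576631e+01
 -6.95705138e-03 -1.17540405e+01]
```

View pics/f.png

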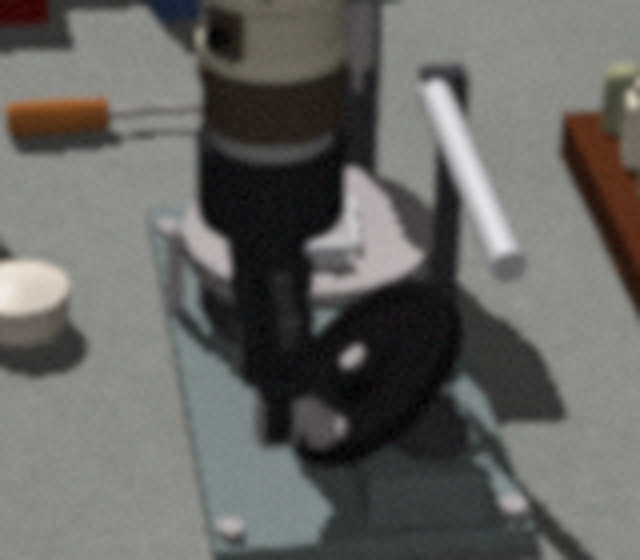

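View pics/g.png

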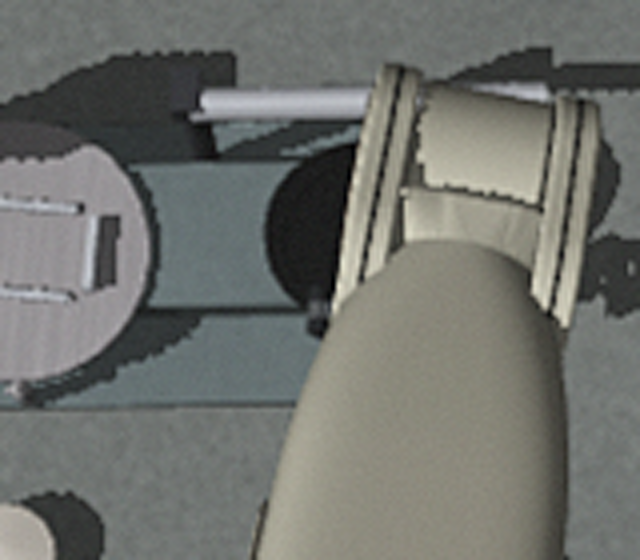

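The jaws appear to straddle the handle, with the near finger in front of its tip at (280,420) in the crop. I'll close and check the width.

```bash
python3 -m inch '{"offset":[[0,0,0],[0,0,0],[0,0,0],[0,0,0],[0,0,0],[0,0,0],[0,0,0],[0,0,0]],"twist":[0,0,0,0,0,0,0,0]}' 0.1
python3 - <<'E'
from h import *
o=manip.get_obs();print(o["tcp_pos"],o["tool_rot"],o["wrist_torque"])
s=cam("side");crop(s,280,180,160,140,4,"pics/f2.png")
import math
# 20-row circle, 18deg, in tool shares (tool x=-ix, y=+iy, z=-z)
E
```

```text
time: 5.8
tcp_pos: [0.5339, -0.1046, 0.1131]
tool_rot: [-179.9, 0.1, -179.3]
contact_force: [-1.7, -1.4, 6.0]
gripper_width: 0.211
[ 0.53387032 -0.10458993  0.11305684] [-1.79927306e+02  1.05791767e-01 -1.79314167e+02] [-0.28624271  0.29362473 -0.03232041]
```

View pics/f2.png

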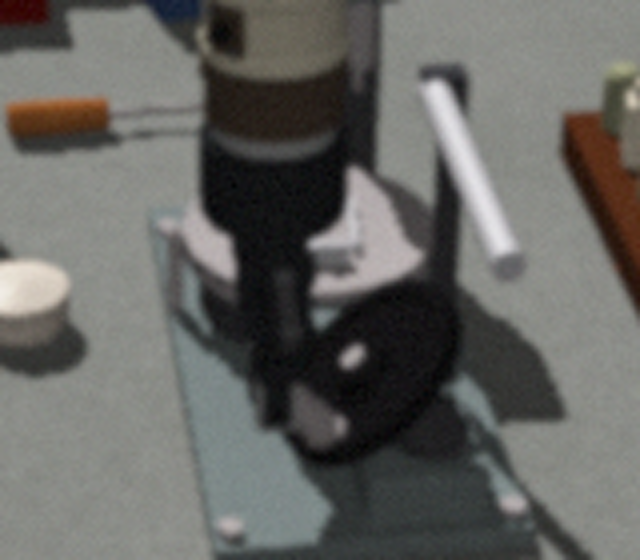

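```bash
python3 - <<'E'
import numpy as np
for st in(18,):
    for k in range(20):
        a,b=np.radians(st*k),np.radians(st*(k+1)); dc,ds=np.cos(b)-np.cos(a),np.sin(b)-np.sin(a)
        print(f"[{.2298*dc:.4f},{.3*ds:.4f},{.1928*dc:.4f}]",end=",")
E
python3 -m inch '{"offset":[[0.0365,0.0621,0.0306],[0.0230,0.0724,0.0193],[0.0078,0.0776,0.0066],[0,0,0]],"twist":[0,0,0,0]}' 0.1
python3 - <<'E'
from h import *
o=manip.get_obs();print(o["tcp_pos"],o["contact_force"],o["wrist_torque"])
s=cam("side");crop(s,280,180,160,140,4,"pics/f3.png")
s=cam("top");crop(s,180,140,200,140,4,"pics/g3.png")
E
```

```text
[-0.0112,0.0927,-0.0094],[-0.0326,0.0836,-0.0274],[-0.0508,0.0664,-0.0427],[-0.0641,0.0426,-0.0537],[-0.0710,0.0147,-0.0596],[-0.0710,-0.0147,-0.0596],[-0.0641,-0.0426,-0.0537],[-0.0508,-0.0664,-0.0427],[-0.0326,-0.0836,-0.0274],[-0.0112,-0.0927,-0.0094],[0.0112,-0.0927,0.0094],[0.0326,-0.0836,0.0274],[0.0508,-0.0664,0.0427],[0.0641,-0.0426,0.0537],[0.0710,-0.0147,0.0596],[0.0710,0.0147,0.0596],[0.0641,0.0426,0.0537],[0.0508,0.0664,0.0427],[0.0326,0.0836,0.0274],[0.0112,0.0927,0.0094],time: 6.18
tcp_pos: [0.5229, -0.0716, 0.1041]
tool_rot: [-180.0, 0.1, -179.2]
contact_force: [-1.3, 0.1, 4.1]
gripper_width: 0.204
[ 0.52290491 -0.07164639  0.10409178] [-1.32050138  0.10859023  4.10344254] [ 0.06005634  0.27859584 -0.02475543]
```

View pics/f3.png

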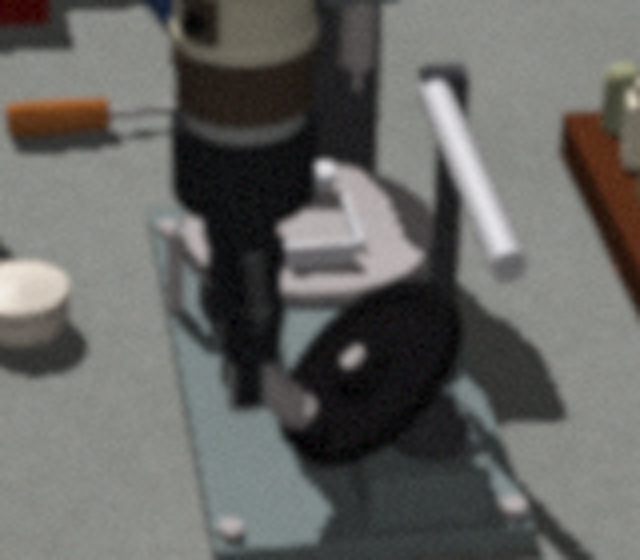

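View pics/g3.png

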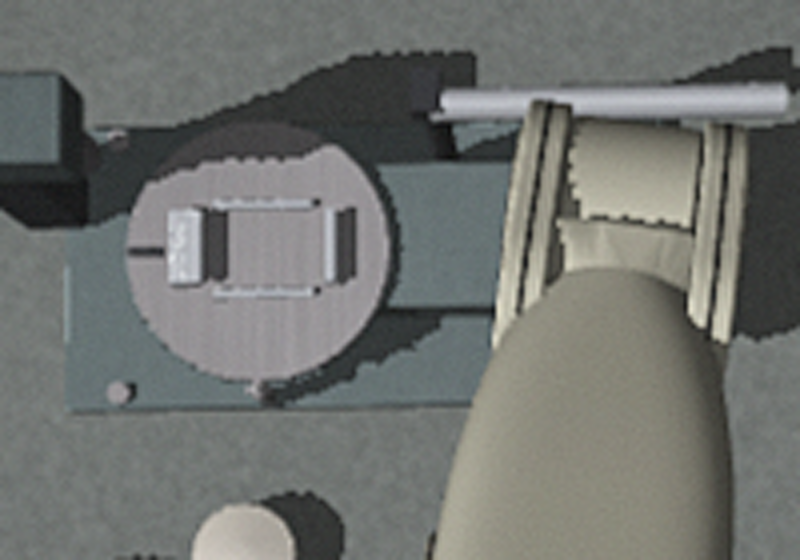

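The grip holds, the table is now square at -90° and the forces are low, so two turns remain. I'll do a half turn and then check.

```bash
python3 -m inch '{"offset":[[-0.0112,0.0927,-0.0094],[-0.0326,0.0836,-0.0274],[-0.0508,0.0664,-0.0427],[-0.0641,0.0426,-0.0537],[-0.0710,0.0147,-0.0596]],"twist":[0,0,0,0,0]}' 0.1; python3 -m inch '{"offset":[[-0.0710,-0.0147,-0.0596],[-0.0641,-0.0426,-0.0537],[-0.0508,-0.0664,-0.0427],[-0.0326,-0.0836,-0.0274],[-0.0112,-0.0927,-0.0094]],"twist":[0,0,0,0,0]}' 0.1
python3 - <<'E'
from h import *
s=cam("side");crop(s,280,120,160,140,4,"pics/f4.png")
o=manip.get_obs();print(o["tcp_pos"],o["contact_force"],o["wrist_torque"])
E
```

```text
time: 6.7
tcp_pos: [0.5539, -0.027, 0.1305]
tool_rot: [-180.0, -0.4, -179.3]
contact_force: [-4.2, -2.5, -4.7]
gripper_width: 0.21
time: 7.12
tcp_pos: [0.5918, -0.0694, 0.162]
tool_rot: [179.7, -0.0, -179.1]
contact_force: [-4.2, 6.1, 2.2]
gripper_width: 0.21
[ 0.59182686 -0.07288602  0.16187262] [-3.20486874  1.82041558  7.63886228] [0.61224143 0.59845657 0.02907698]
```

View pics/f4.png

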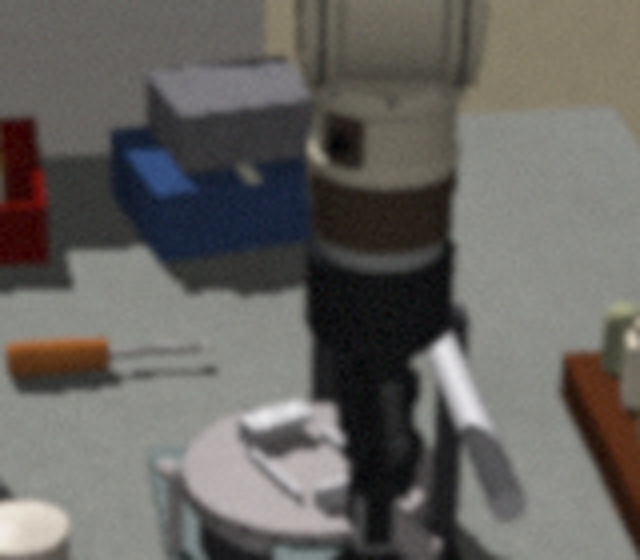

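Half a turn is done. It cleared the bar with low forces and the table has turned accordingly. I'll finish this turn and do the next one.

```bash
python3 -m inch '{"offset":[[0.0112,-0.0927,0.0094],[0.0326,-0.0836,0.0274],[0.0508,-0.0664,0.0427],[0.0641,-0.0426,0.0537],[0.0710,-0.0147,0.0596],[0.0710,0.0147,0.0596],[0.0641,0.0426,0.0537],[0.0508,0.0664,0.0427],[0.0326,0.0836,0.0274],[0.0112,0.0927,0.0094],[0,0,0]],"twist":[0,0,0,0,0,0,0,0,0,0,0]}' 0.1
python3 - <<'E'
from h import *
o=manip.get_obs();print(o["tcp_pos"],o["contact_force"],o["wrist_torque"])
s=cam("top");crop(s,180,140,200,140,4,"pics/g4.png")
s=cam("side");crop(s,280,180,160,140,4,"pics/f5.png")
E
```

```text
time: 8.08
tcp_pos: [0.5229, -0.0713, 0.1041]
tool_rot: [180.0, 0.1, -179.2]
contact_force: [-2.0, 2.3, 4.8]
gripper_width: 0.207
[ 0.52286537 -0.07127664  0.10405445] [-2.04795557  2.30448161  4.77785142] [0.35609696 0.29905259 0.03057135]
```

View pics/g4.png

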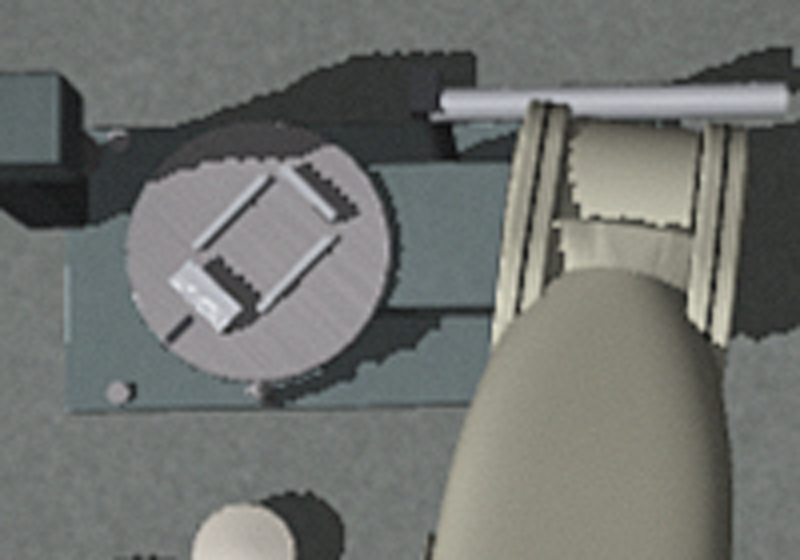

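View pics/f5.png

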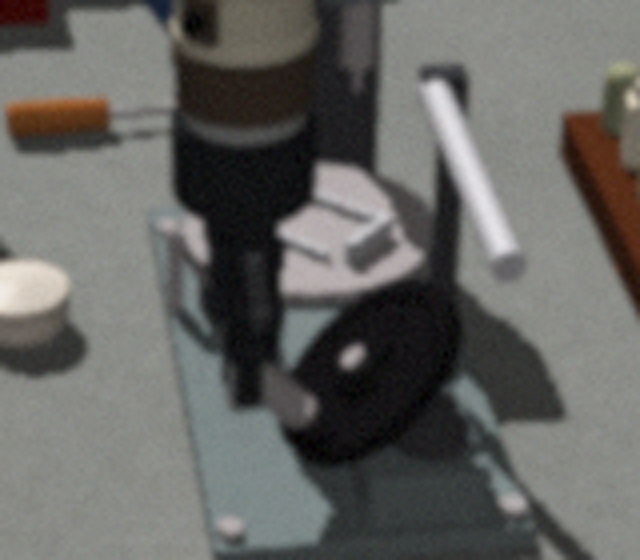

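The zero line is at -45°, as it should be after one whole turn. One more turn to go.

```bash
python3 -m inch '{"offset":[[-0.0112,0.0927,-0.0094],[-0.0326,0.0836,-0.0274],[-0.0508,0.0664,-0.0427],[-0.0641,0.0426,-0.0537],[-0.0710,0.0147,-0.0596],[-0.0710,-0.0147,-0.0596],[-0.0641,-0.0426,-0.0537],[-0.0508,-0.0664,-0.0427],[-0.0326,-0.0836,-0.0274],[-0.0112,-0.0927,-0.0094],[0.0112,-0.0927,0.0094],[0.0326,-0.0836,0.0274],[0.0508,-0.0664,0.0427],[0.0641,-0.0426,0.0537],[0.0710,-0.0147,0.0596],[0.0710,0.0147,0.0596],[0.0641,0.0426,0.0537],[0.0508,0.0664,0.0427],[0.0326,0.0836,0.0274],[0.0112,0.0927,0.0094]],"twist":[0,0,0,0,0,0,0,0,0,0,0,0,0,0,0,0,0,0,0,0]}' 0.1
python3 -m inch '{"offset":[[0,0,0],[0,0,0],[0,0,0]],"twist":[0,0,0]}' 0.1
python3 - <<'E'
from h import *
o=manip.get_obs();print(o["tcp_pos"],o["contact_force"],o["wrist_torque"])
s=cam("top");crop(s,200,160,100,90,7,"pics/g5.png")
s=cam("side");crop(s,280,180,160,140,4,"pics/f6.png")
E
```

```text
time: 9.85
tcp_pos: [0.5228, -0.0741, 0.104]
tool_rot: [-179.8, 0.1, -179.4]
contact_force: [0.4, -5.0, 9.1]
gripper_width: 0.21
time: 10.1
tcp_pos: [0.5229, -0.0714, 0.104]
tool_rot: [179.9, 0.0, -179.2]
contact_force: [-2.9, 3.4, 6.8]
gripper_width: 0.206
[ 0.52287656 -0.07135767  0.10403029] [-2.87628227  3.4290797   6.82455976] [ 0.5609846   0.39345591 -0.00637345]
```

View pics/g5.png

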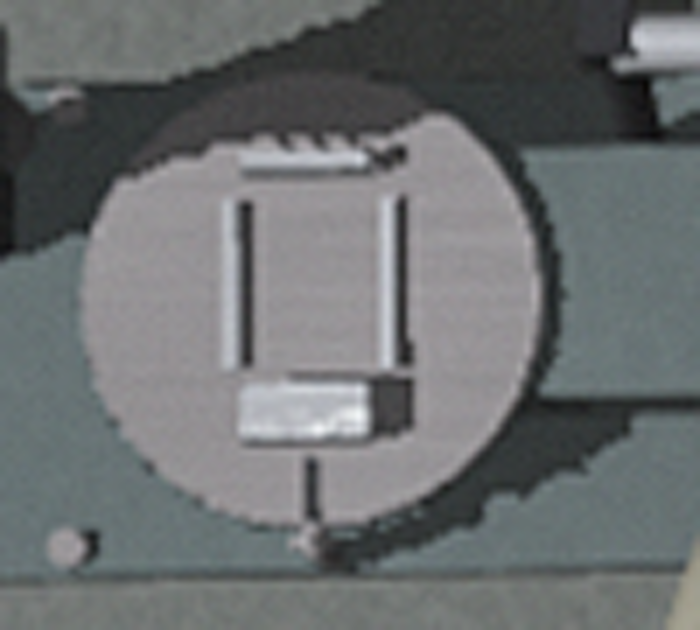

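View pics/f6.png

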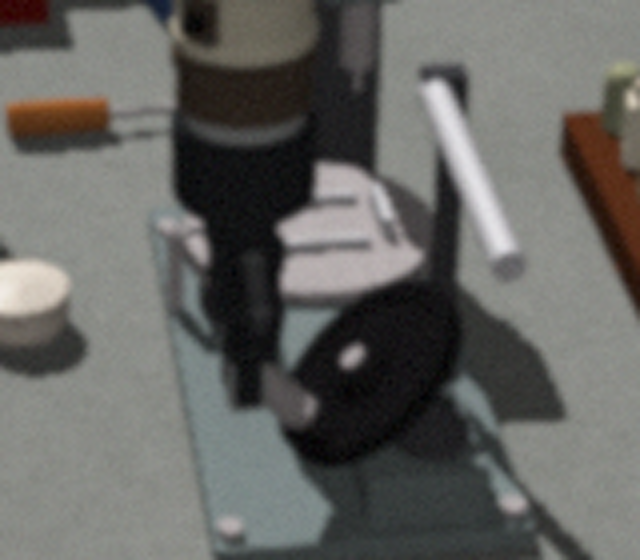

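The table is on zero: the line at (310,490) meets the pointer at (307,540) in the crop, and the lip is on the robot's side. I'll release, rise and measure the nest.

```bash
python3 -m inch '{"offset":[[0,0,0],[0,0,0],[0,0,0],[0,0,0],[0,0,0],[0,0,-0.1],[0,0,-0.17],[0,0,-0.2],[0,0,-0.2],[0,0,-0.2],[0,0,-0.06]],"twist":[0,0,0,0,0,0,0,0,0,0,0]}' 0.6
python3 - <<'E'
from h import *
t=cam("top")
g=lambda u,v:(200+u/7-.43,160+v/7-.43)
def P(z,*ps):
    q=np.array([plane(t,g(*p),z)[:2] for p in ps]);print(z,q.round(4).tolist(),q.mean(0).round(4))
P(.086,(238,380),(372,377),(372,440),(238,443))
P(.084,(242,175),(368,173))
P(.076,(222,202),(240,202),(222,368),(240,368))
P(.076,(381,196),(398,196),(381,367),(398,367))
P(.07,(311,458),(312,520))
# detect table circle ellipse
P(.07,(81,300),(543,300))
o=manip.get_obs();print(o["tcp_pos"],o["tool_rot"],o["contact_force"])
E
```

```text
time: 11.12
tcp_pos: [0.5249, -0.0729, 0.2478]
tool_rot: [-179.9, 0.5, -179.3]
contact_force: [0.2, 0.2, -0.0]
gripper_width: 0.599
0.086 [[0.5612, 0.1607], [0.5619, 0.1151], [0.5402, 0.115], [0.5396, 0.1606]] [0.5507 0.1378]
0.084 [[0.6326, 0.1602], [0.6329, 0.1169]] [0.6327 0.1385]
0.076 [[0.6249, 0.1683], [0.6248, 0.1621], [0.567, 0.1679], [0.567, 0.1618]] [0.5959 0.165 ]
0.076 [[0.6265, 0.1135], [0.6264, 0.1076], [0.5669, 0.1133], [0.5668, 0.1074]] [0.5967 0.1104]
0.07 [[0.5364, 0.1381], [0.5149, 0.1377]] [0.5256 0.1379]
0.07 [[0.5922, 0.2179], [0.5907, 0.0581]] [0.5914 0.138 ]
[ 0.52517016 -0.07291156  0.24774519] [-179.92389054    0.49428348 -179.31542184] [ 1.16899605 -0.09735611  1.14672527]
```

Nest is at about (0.592, 0.138). Lip, rails and heel stop agree to 2 mm. Next I'll move over the stone.

```bash
python3 -m inch '{"offset":[[0.067,-0.218,0],[0.067,-0.218,0],[0.067,-0.218,0],[0.067,-0.218,0],[0.067,-0.218,0],[0.067,-0.218,0],[0.067,-0.218,0],[0.067,-0.218,0],[0.067,-0.218,0],[0.067,-0.218,0],[0,0,0],[0,0,0],[0,0,0]],"twist":[0,0,0,0,0,0,0,0,0,0,-0.0175,0,0]}' 0.6
python3 - <<'E'
from h import *
t=cam("top");s=cam("side");crop(s,200,340,200,140,4,"pics/h1.png")
crop(t,180,140,220,150,3.5,"pics/h1t.png")
o=manip.get_obs();p=o["tcp_pos"];print(p,o["tool_rot"])
y=np.radians(o["tool_rot"][2]);d=np.array([.427,-.400])-p[:2]
print("tool dx,dy share",(d@[np.cos(y),np.sin(y)])/.15,(d@[np.sin(y),-np.cos(y)])/.15,"dz share",(p[2]-.056)/.15)
E
```

```text
time: 12.25
tcp_pos: [0.4256, -0.4004, 0.2411]
tool_rot: [179.9, -0.1, -173.2]
contact_force: [-0.4, 0.6, 0.3]
gripper_width: 0.599
[ 0.42634366 -0.39962685  0.24198936] [ 1.79916922e+02 -4.96074653e-02 -1.73048984e+02]
tool dx,dy share -0.004042346137136023 -0.0029989479932953918 dz share 1.2399290662168492
```

View pics/h1.png

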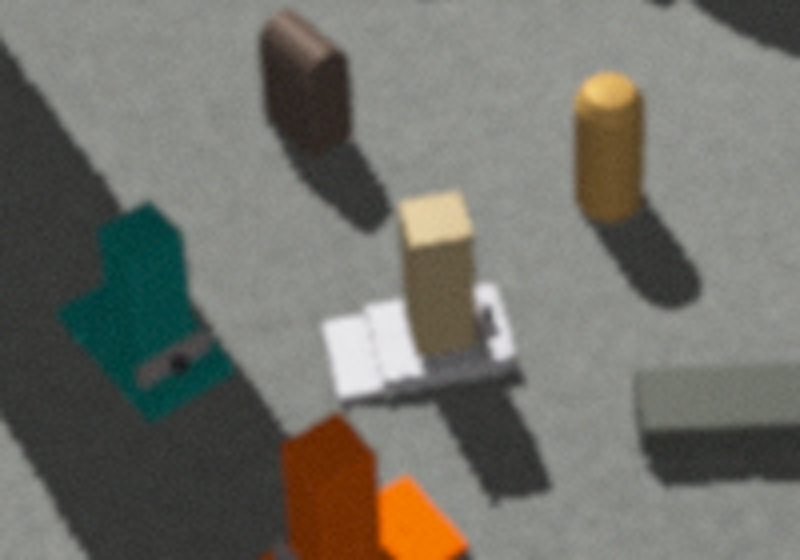

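View pics/h1t.png

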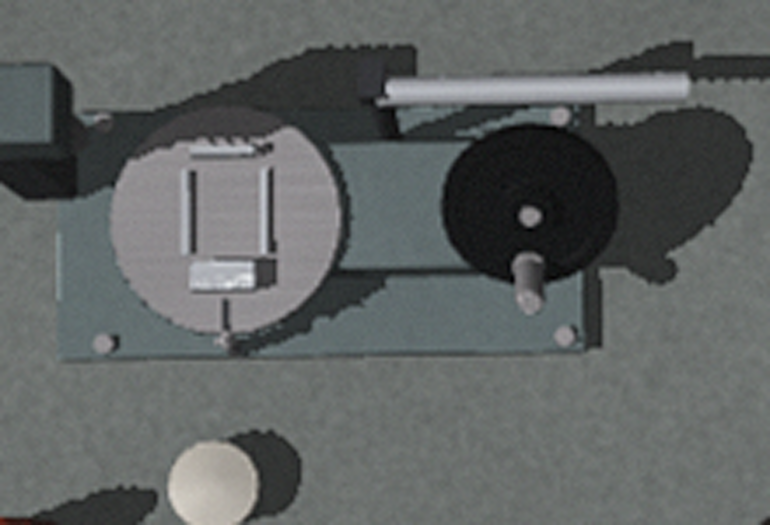

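The handle is at its lowest and the table is on zero. The stone stands untouched under the gripper, so I'll descend and grip it.

```bash
python3 -m inch '{"offset":[[0,0,0.2],[0,0,0.2],[0,0,0.2],[0,0,0.2],[0,0,0.2],[0,0,0.14],[0,0,0.09],[0,0,0],[0,0,0]],"twist":[0,0,0,0,0,0,0,0,0]}' 0.6
python3 -m inch '{"offset":[[0,0,0],[0,0,0],[0,0,0],[0,0,0],[0,0,0],[0,0,0],[0,0,0],[0,0,0]],"twist":[0,0,0,0,0,0,0,0]}' 0.1
python3 - <<'E'
from h import *
s=cam("side");crop(s,200,300,200,150,4,"pics/h2.png")
o=manip.get_obs();print(o["tcp_pos"],o["tool_rot"],o["contact_force"])
E
```

```text
time: 13.1
tcp_pos: [0.4264, -0.3992, 0.0578]
tool_rot: [179.9, -0.1, -172.9]
contact_force: [0.2, 0.5, 0.8]
gripper_width: 0.6
time: 13.77
tcp_pos: [0.4275, -0.4011, 0.0602]
tool_rot: [-179.9, 0.2, -173.0]
contact_force: [0.4, 2.6, 5.7]
gripper_width: 0.321
[ 0.4274894  -0.40107017  0.06018514] [-1.79896808e+02  1.67764107e-01 -1.72988095e+02] [1.10381821 2.14179566 6.34199529]
```

View pics/h2.png

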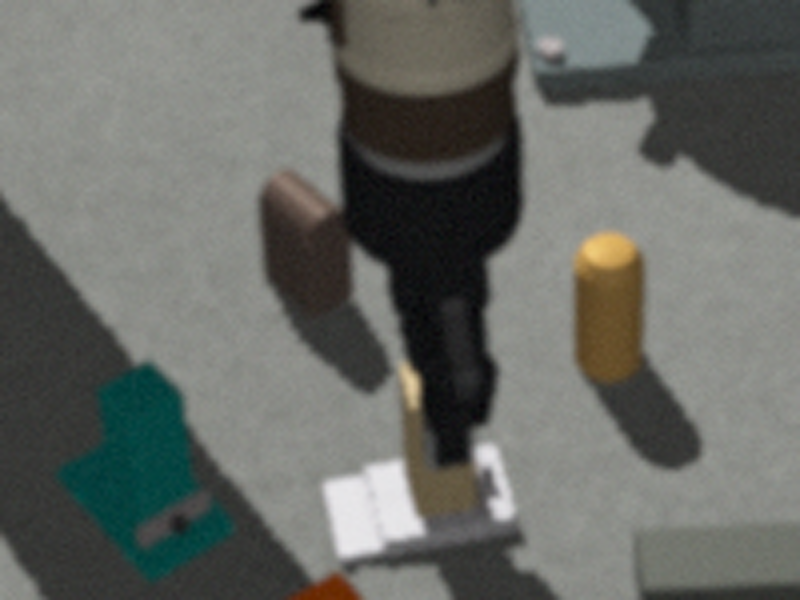

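```bash
python3 -m inch '{"offset":[[0,0,-0.08],[0,0,-0.15],[0,0,-0.2],[0,0,-0.2],[0,0,-0.2],[0,0,-0.2],[0,0,-0.15],[0,0,0],[0,0,0]],"twist":[0,0,0,0,0,0,0.0175,0,0]}' 0.1
python3 - <<'E'
from h import *
s=cam("side");crop(s,200,220,200,150,4,"pics/h3.png")
o=manip.get_obs();p=o["tcp_pos"];print(p,o["tool_rot"],o["contact_force"])
E
```

```text
time: 14.57
tcp_pos: [0.4265, -0.4013, 0.2361]
tool_rot: [-179.9, 0.1, -179.2]
contact_force: [-0.2, 0.9, -4.8]
gripper_width: 0.32
[ 0.42573967 -0.40044743  0.23419369] [ 1.79953571e+02 -6.70279542e-02 -1.79223333e+02] [-1.18127088  0.27155911 -4.340324  ]
```

View pics/h3.png

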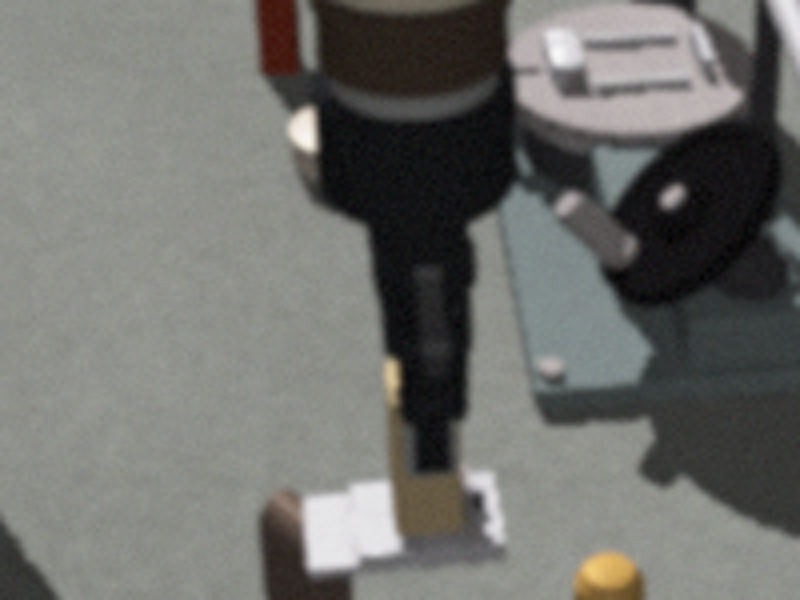

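```bash
python3 -m inch '{"offset":[[0,0.1,0],[0,0.2,0],[0,0.2,0],[0,0.2,0],[0,0.2,0],[0,0.2,0],[0,0.2,0],[0,0.2,0],[0,0.2,0],[0,0.2,0],[0,0.2,0],[0,0.2,0],[0,0.2,0],[0,0.2,0],[0,0.2,0],[0,0.2,0],[0,0.2,0],[0,0.2,0],[0,0.2,0],[0,0,0]],"twist":[0,0,0,0,0,0,0,0,0,0,0,0,0,0,0,0,0,0,0,0]}' 0.1
python3 -m inch '{"offset":[[-0.1,0,0],[-0.18,0,0],[-0.18,0,0],[-0.18,0,0],[-0.18,0,0],[-0.18,0,0],[-0.18,0,0],[-0.06,0,0],[0,0,0],[0,0,0]],"twist":[0,0,0,0,0,0,0,0,0,0]}' 0.1
python3 - <<'E'
from h import *
s=cam("side");crop(s,280,120,160,140,5,"pics/h4.png")
t=cam("top");crop(t,180,130,140,120,5,"pics/h4t.png")
o=manip.get_obs();p=o["tcp_pos"];print(p,o["tool_rot"],o["contact_force"],o["q"])
E
```

```text
time: 16.28
tcp_pos: [0.4181, 0.1583, 0.2328]
tool_rot: [179.9, -0.2, -178.9]
contact_force: [0.5, -0.1, -3.3]
gripper_width: 0.319
time: 17.12
tcp_pos: [0.6045, 0.1557, 0.232]
tool_rot: [-179.9, -0.3, -179.3]
contact_force: [-0.6, 0.8, -4.1]
gripper_width: 0.32
[0.60402777 0.15608586 0.23362206] [-179.94619633   -0.22449524 -179.27887567] [-1.38448976  0.49654043 -3.33064816] [1.44882249e+01 2.87162817e+01 2.03830684e+01 8.18976364e+01
 1.16633027e-03 1.37669928e+01]
```

View pics/h4.png

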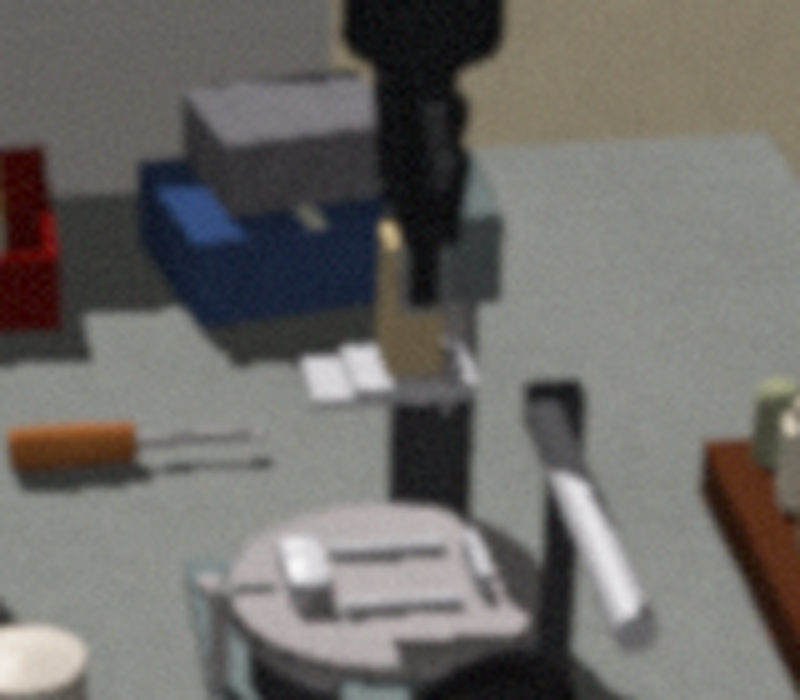

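View pics/h4t.png

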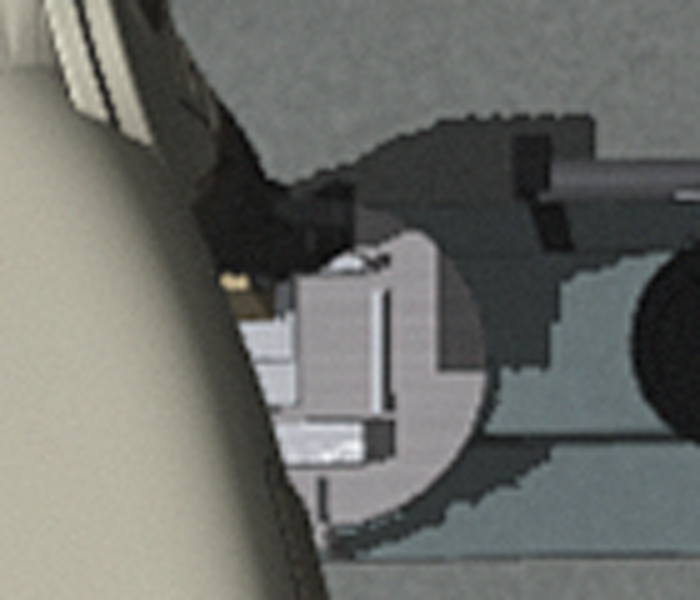

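```bash
cat >> h.py <<'E'
def yplane(r,px,y):
    o,d=ray(r,px); return o+d*(y-o[1])/d[1]
E
python3 - <<'E'
from h import *
s=cam("side")
g=lambda u,v:(280+u/5-.4,120+v/5-.4)
tcp=manip.get_obs()["tcp_pos"];print(tcp)
print("toe near corner",yplane(s,g(313,404),tcp[1]-.022))
print("stone bottom L/R",yplane(s,g(384,372),tcp[1]-.014),yplane(s,g(443,379),tcp[1]-.014))
print("heel near corner",yplane(s,g(474,402),tcp[1]-.022))
print("finger edges",yplane(s,g(408,300),tcp[1]-.02),yplane(s,g(439,303),tcp[1]-.02))
E
```

```text
[0.60418882 0.1562568  0.23432573]
toe near corner [0.55270457 0.1342568  0.17461448]
stone bottom L/R [0.58824973 0.1422568  0.1855388 ] [0.61721339 0.1422568  0.17991183]
heel near corner [0.63133157 0.1342568  0.17059381]
finger edges [0.59826253 0.1362568  0.22603632] [0.61320208 0.1362568  0.22356386]
```

```bash
python3 -m inch '{"offset":[[-0.04,-0.061,0],[-0.039,-0.061,0],[0,0,0.15],[0,0,0.15],[0,0,0.13],[0,0,0.07],[0,0,0.05],[0,0,0],[0,0,0]],"twist":[0,0,0,0,0,0,0,0,0]}' 0.1
python3 - <<'E'
from h import *
s=cam("side");crop(s,310,180,110,90,7,"pics/h5.png")
t=cam("top");crop(t,190,140,120,100,6,"pics/h5t.png")
o=manip.get_obs();p=o["tcp_pos"];print(p,o["tool_rot"],o["contact_force"])
E
```

```text
time: 18.02
tcp_pos: [0.6181, 0.1382, 0.1535]
tool_rot: [180.0, 0.0, -179.3]
contact_force: [-0.4, 0.3, -2.9]
gripper_width: 0.32
[0.61866066 0.1385383  0.15451319] [ 1.79968612e+02  1.69407001e-01 -1.79303108e+02] [ 0.61068089 -0.72789021 -2.46593044]
```

View pics/h5.png

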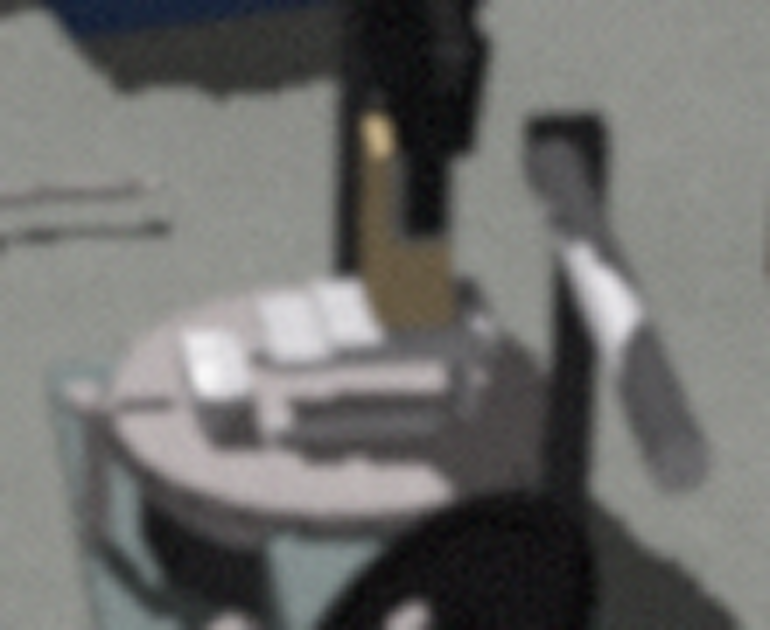

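View pics/h5t.png

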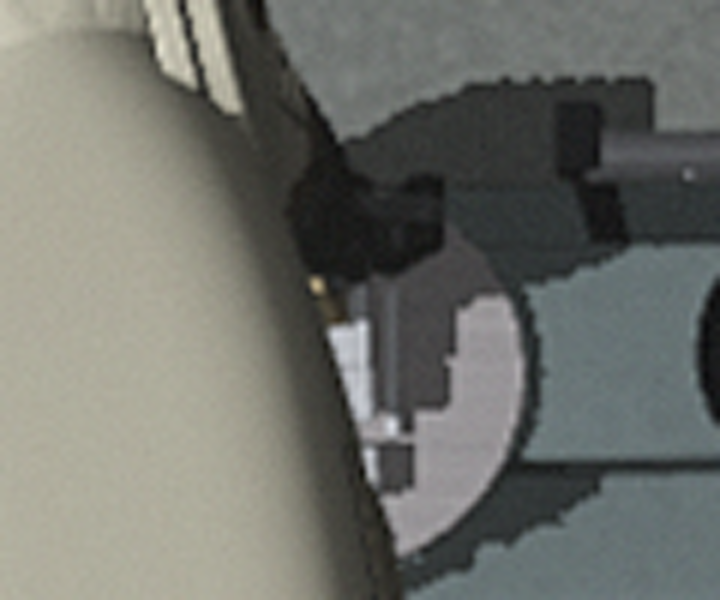

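Run:
```python
from h import *
s=cam("side");t=cam("top");tcp=manip.get_obs()["tcp_pos"];print(tcp)
g=lambda u,v:(310+u/7-.43,180+v/7-.43)
k=lambda u,v:(190+u/6-.42,140+v/6-.42)
print("toe near top corner",yplane(s,g(275,364),tcp[1]-.022))
print("stone bot L/R",yplane(s,g(378,328),tcp[1]-.014),yplane(s,g(452,326),tcp[1]-.014))
print("tongue right edge",plane(t,k(373,400),.098),"toe edge",plane(t,k(365,418),.098),"rail R edges",plane(t,k(386,400),.076),plane(t,k(401,400),.076))
print("lip right edge top",plane(t,k(378,470),.086))
```

```text
[0.61851962 0.1386401  0.15443851]
toe near top corner [0.56711177 0.1166401  0.09689101]
stone bot L/R [0.60470458 0.1246401  0.10420435] [0.6310992  0.1246401  0.10314487]
tongue right edge [0.5771571  0.11582591 0.098     ] toe edge [0.57001124 0.11895571 0.098     ] rail R edges [0.58086415 0.11353614 0.076     ] [0.58081075 0.10751485 0.076     ]
lip right edge top [0.5510591  0.11534373 0.086     ]
```

```bash
python3 -m inch '{"offset":[[0.02,0,0.02],[0,0,0.029],[0,0,0],[0,0,0],[0,0,0]],"twist":[0,0,0,0,0]}' 0.1
python3 - <<'E'
from h import *
s=cam("side");crop(s,310,180,110,90,7,"pics/h6.png")
o=manip.get_obs();p=o["tcp_pos"];print(p,o["tool_rot"],o["contact_force"])
E
```

```text
time: 18.63
tcp_pos: [0.6145, 0.1384, 0.1453]
tool_rot: [-180.0, -0.0, -179.3]
contact_force: [0.5, -0.1, -4.3]
gripper_width: 0.321
[0.61462846 0.13838504 0.14544405] [-1.79998271e+02 -8.69261197e-04 -1.79304839e+02] [-0.13344391  0.81273639 -2.91948885]
```

View pics/h6.png

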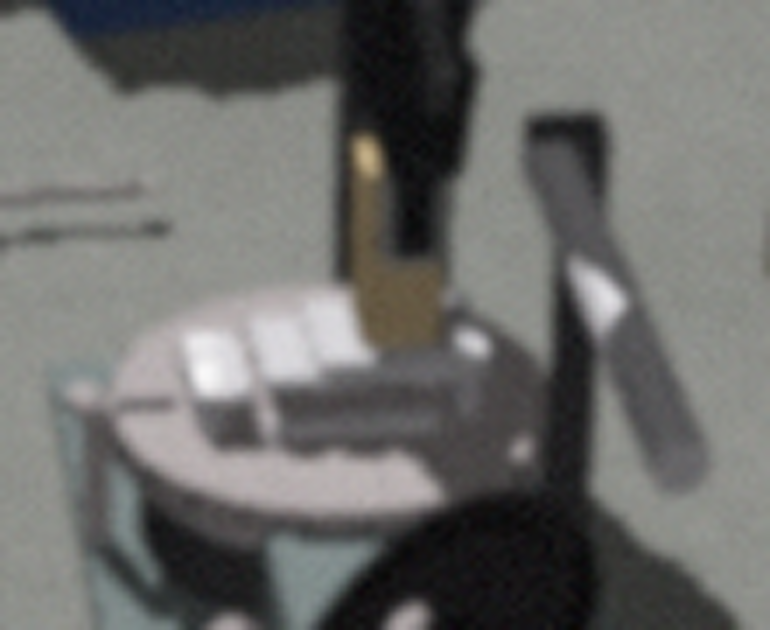

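The toe at (255,375) is just past the lip edge and the heel is over the heel stop. I'll open the jaws a little so the tongue drops while still caged.

```bash
python3 -m inch '{"offset":[[0,0,0],[0,0,0],[0,0,0],[0,0,0],[0,0,0]],"twist":[0,0,0,0,0]}' 0.42
python3 - <<'E'
from h import *
s=cam("side");crop(s,310,180,110,90,7,"pics/h7.png")
t=cam("top");crop(t,190,140,120,100,6,"pics/h7t.png")
o=manip.get_obs();p=o["tcp_pos"];print(p,o["tool_rot"],o["contact_force"])
E
```

```text
time: 19.1
tcp_pos: [0.6149, 0.1384, 0.146]
tool_rot: [180.0, 0.1, -179.3]
contact_force: [0.2, -0.4, 0.4]
gripper_width: 0.42
[0.61475481 0.13838492 0.14575543] [ 1.79993852e+02  2.99559950e-02 -1.79304794e+02] [-0.0987617   0.15810538 -0.12294996]
```

View pics/h7.png

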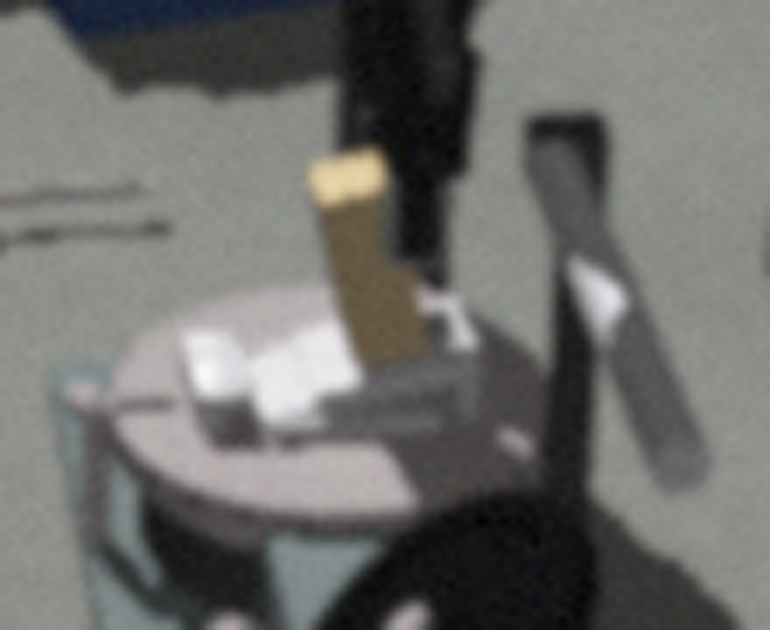

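View pics/h7t.png

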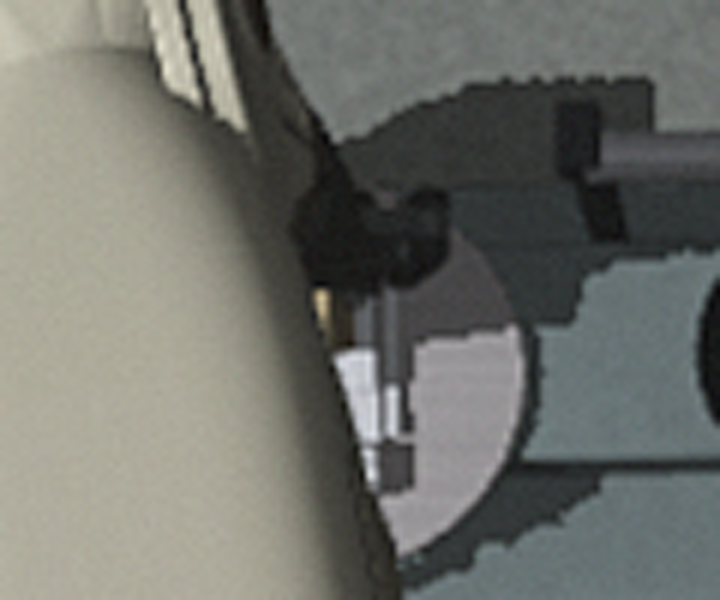

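It worked: the holder is leaning toe-down, with the toe on the floor at (270,432) right in front of the lip and the heel on the stop. I'll lift off, go behind the stone and push it gently towards the lip with closed fingers.

```bash
python3 - <<'E'
from h import *
s=cam("side")
g=lambda u,v:(310+u/7-.43,180+v/7-.43)
for n,p,y in(("stone right top",(385,196),.1245),("stone right bot",(424,350),.1245),("stone left bot",(362,368),.1245),("toe near lower?",(272,432),.1165),("heel top near",(478,362),.1165)): print(n,yplane(s,g(*p),y).round(4))
E
python3 -m inch '{"offset":[[0,0,0],[0,0,-0.15],[0,0,-0.2],[0,0,-0.15],[-0.15,0,0],[-0.17,0,0],[0,0,0],[0,0,0],[0,0,0],[0,0,0]],"twist":[0,0,0,0,0,0,0,0,0,0]}' 0.5
python3 -m inch '{"offset":[[0,0,0],[0,0,0],[0,0,0],[0,0,0]],"twist":[0,0,0,0]}' 0
python3 - <<'E'
from h import *
s=cam("side");crop(s,310,180,110,90,7,"pics/h8.png")
o=manip.get_obs();p=o["tcp_pos"];print(p,o["tool_rot"],o["contact_force"])
E
```

```text
stone right top [0.606  0.1245 0.1567]
stone right bot [0.6213 0.1245 0.0941]
stone left bot [0.5993 0.1245 0.0884]
toe near lower? [0.5663 0.1165 0.0692]
heel top near [0.6393 0.1165 0.0926]
time: 20.08
tcp_pos: [0.6617, 0.1389, 0.2204]
tool_rot: [-180.0, -0.1, -179.3]
contact_force: [-0.1, -0.3, -0.6]
gripper_width: 0.5
time: 20.42
tcp_pos: [0.6624, 0.139, 0.2209]
tool_rot: [180.0, 0.0, -179.3]
contact_force: [0.6, 0.5, -0.9]
gripper_width: -0.002
[0.66242731 0.13900425 0.2208324 ] [ 1.79994939e+02  2.13058905e-02 -1.79297457e+02] [0.59588961 0.57664478 0.10693526]
```

View pics/h8.png

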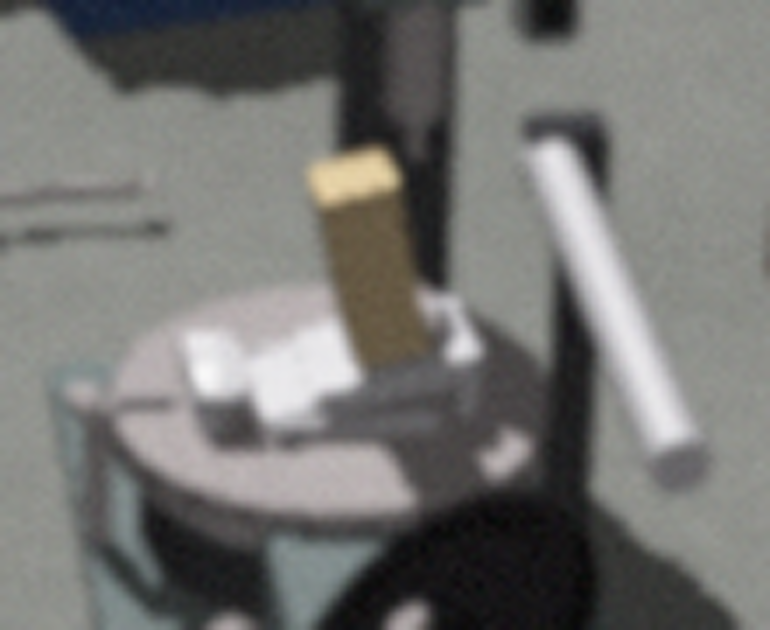

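```bash
python3 -m inch '{"offset":[[0,0,0.15],[0,0,0.2],[0,0,0.15],[0,0,0.12],[0,0,0],[0.06,0,0],[0.06,0,0],[0.05,0,0],[0,0,0]],"twist":[0,0,0,0,0,0,0,0,0]}' 0
python3 - <<'E'
from h import *
s=cam("side");crop(s,310,180,110,90,7,"pics/h9.png")
o=manip.get_obs();p=o["tcp_pos"];print(p,o["tool_rot"],o["contact_force"])
E
```

```text
time: 21.22
tcp_pos: [0.6366, 0.1388, 0.1291]
tool_rot: [180.0, 0.0, -179.3]
contact_force: [0.6, 0.4, 0.3]
gripper_width: -0.001
[0.63740947 0.1388196  0.12914996] [ 1.79979343e+02  1.07553910e-01 -1.79290574e+02] [-0.29841874 -0.60194853  0.1799033 ]
```

View pics/h9.png

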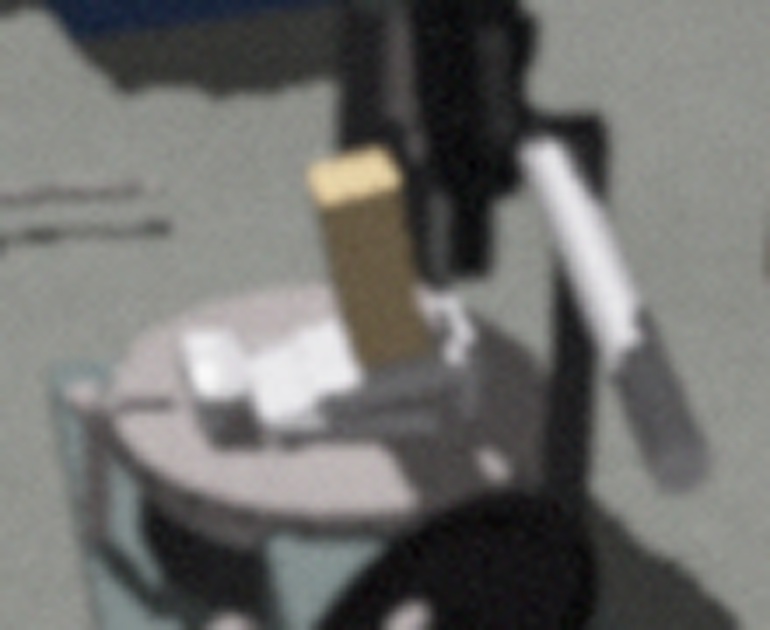

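```bash
python3 -m inch '{"offset":[[0.015,0,0],[0.015,0,0],[0.015,0,0],[0.015,0,0],[0.015,0,0],[0.015,0,0],[0,0,0]],"twist":[0,0,0,0,0,0,0]}' 0
python3 - <<'E'
from h import *
s=cam("side");crop(s,310,180,110,90,7,"pics/h10.png")
o=manip.get_obs();p=o["tcp_pos"];print(p,o["tool_rot"],o["contact_force"])
E
```

```text
time: 21.85
tcp_pos: [0.6233, 0.1384, 0.1274]
tool_rot: [-180.0, -0.0, -179.3]
contact_force: [0.2, 0.4, -0.7]
gripper_width: -0.003
[0.62332884 0.13844715 0.1274394 ] [-1.79997959e+02 -1.99829032e-02 -1.79303470e+02] [ 0.6004146  -0.39725771 -0.72337396]
```

View pics/h10.png

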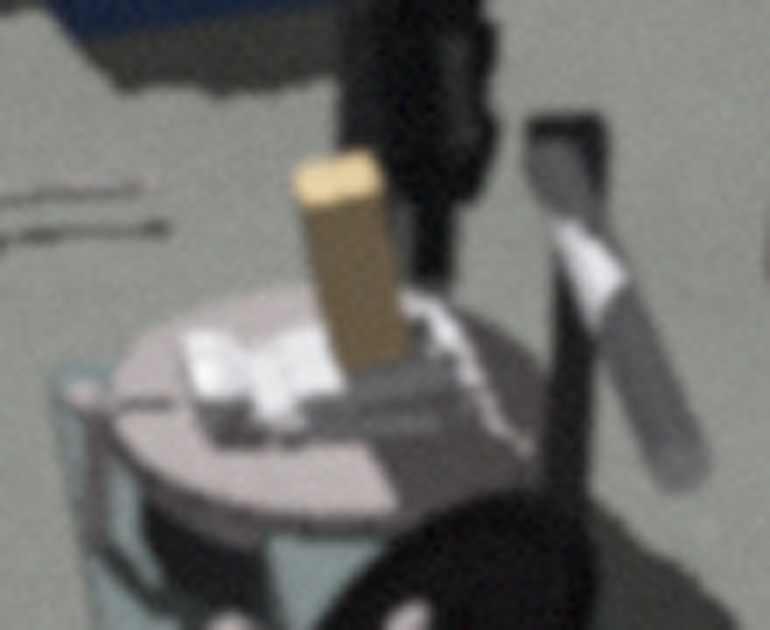

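The tongue is sliding in under the lip. I'll keep pushing.

```bash
python3 -m inch '{"offset":[[0.015,0,0],[0.015,0,0],[0.015,0,0],[0,0,0],[0,0,0]],"twist":[0,0,0,0,0]}' 0
python3 - <<'E'
from h import *
s=cam("side");crop(s,310,180,110,90,7,"pics/h11.png")
o=manip.get_obs();p=o["tcp_pos"];print(p,o["tool_rot"],o["contact_force"])
E
```

```text
time: 22.32
tcp_pos: [0.6186, 0.1385, 0.1287]
tool_rot: [180.0, 0.3, -179.3]
contact_force: [5.5, -0.3, 1.7]
gripper_width: 0.004
[0.61865319 0.13845812 0.12872375] [ 179.97950754    0.26404274 -179.31981131] [ 5.44169222 -0.43713713  1.5279657 ]
```

View pics/h11.png

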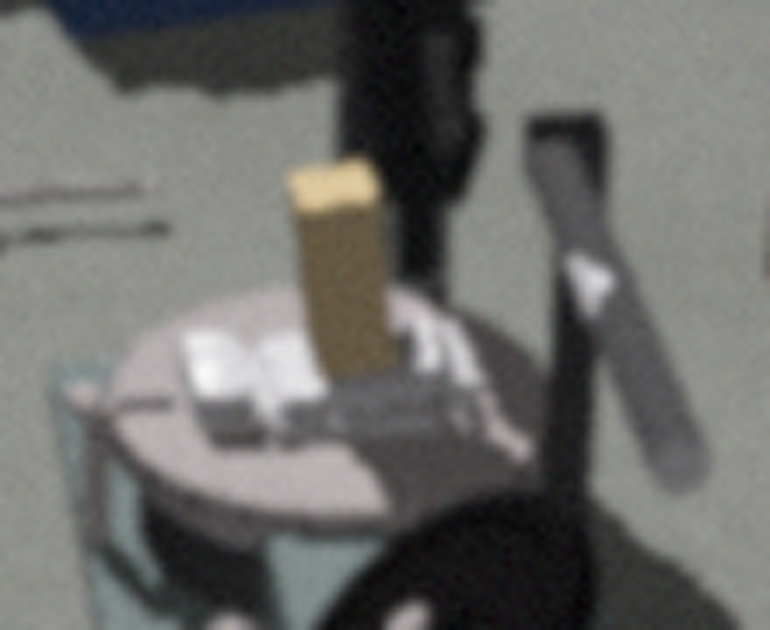

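The heel is off the stop and the stone is now resting against the finger. I'll back off so that it drops.

```bash
python3 -m inch '{"offset":[[-0.03,0,0],[-0.05,0,0],[-0.08,0,0],[-0.08,0,0],[0,0,0]],"twist":[0,0,0,0,0]}' 0
python3 - <<'E'
from h import *
s=cam("side");crop(s,310,180,110,90,7,"pics/h12.png")
o=manip.get_obs();p=o["tcp_pos"];print(p,o["tool_rot"],o["contact_force"])
E
```

```text
time: 22.78
tcp_pos: [0.6534, 0.1388, 0.1266]
tool_rot: [180.0, -0.1, -179.3]
contact_force: [-1.0, -0.1, -0.2]
gripper_width: 0.003
[0.65238693 0.13875938 0.1264787 ] [-1.79996163e+02 -1.52246738e-01 -1.79317747e+02] [ 0.23510928 -0.62397941 -0.99104241]
```

View pics/h12.png

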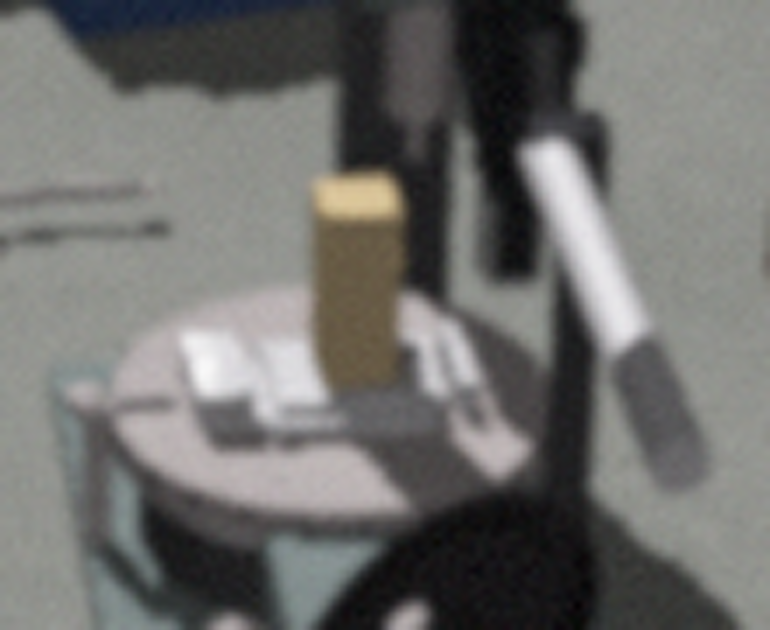

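It looks flat. I'll rise, clear the view and measure.

```bash
python3 -m inch '{"offset":[[0,0,-0.1],[0,0,-0.2],[0,0,-0.2],[0,0,-0.2],[0,0,-0.1],[0.2,0,0],[0.2,0,0],[0.2,0,0],[0.2,0,0],[0.2,0,0],[0.2,0,0],[0.2,0,0],[0,-0.2,0],[0,-0.2,0],[0,-0.2,0],[0,-0.2,0],[0,-0.2,0],[0,-0.2,0],[0,-0.2,0],[0,-0.2,0]],"twist":[0,0,0,0,0,0,0,0,0,0,0,0,0,0,0,0,0,0,0,0]}' 0
python3 -m inch '{"offset":[[0,-0.2,0],[0,-0.1,0],[0,0,0],[0,0,0]],"twist":[0,0,0,0]}' 0
python3 - <<'E'
from h import *
s=cam("side");crop(s,310,180,110,90,7,"pics/k1.png")
t=cam("top");crop(t,195,160,100,90,7,"pics/k1t.png");cv2.imwrite("pics/k1full.png",t["bgr"])
o=manip.get_obs();p=o["tcp_pos"];print(o["time"],p,o["contact_force"])
E
```

```text
time: 24.5
tcp_pos: [0.4441, -0.1045, 0.2472]
tool_rot: [179.9, -0.1, -179.3]
contact_force: [0.7, 0.4, 0.4]
gripper_width: 0.001
time: 24.83
tcp_pos: [0.4451, -0.1486, 0.247]
tool_rot: [179.9, -0.1, -179.4]
contact_force: [0.3, 0.7, -0.7]
gripper_width: 0.001
24.9333 [ 0.4455639  -0.14764114  0.24724545] [0.49900281 0.91194486 0.83767992]
```

View pics/k1.png

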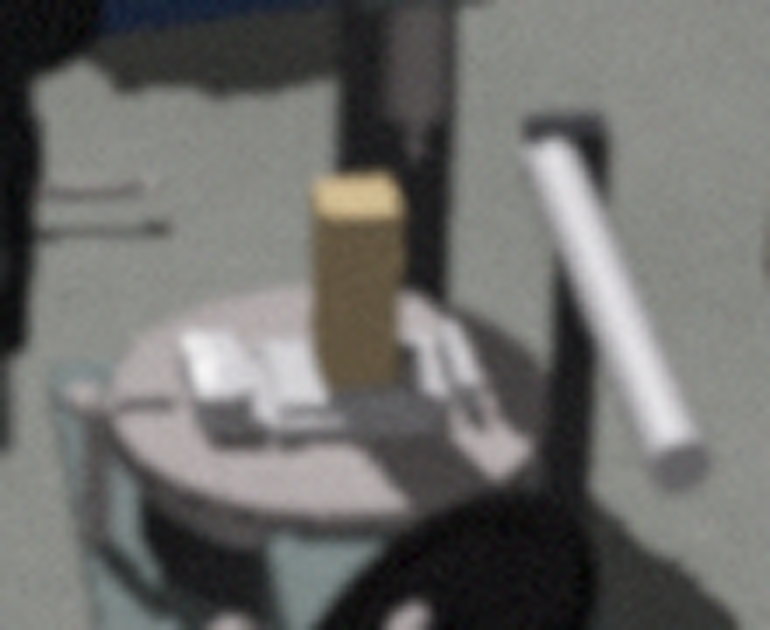

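View pics/k1t.png

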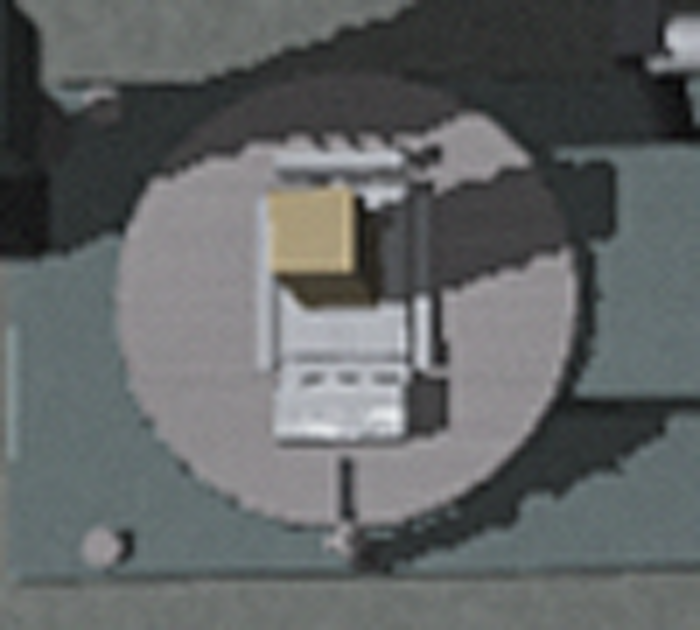

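View pics/k1full.png

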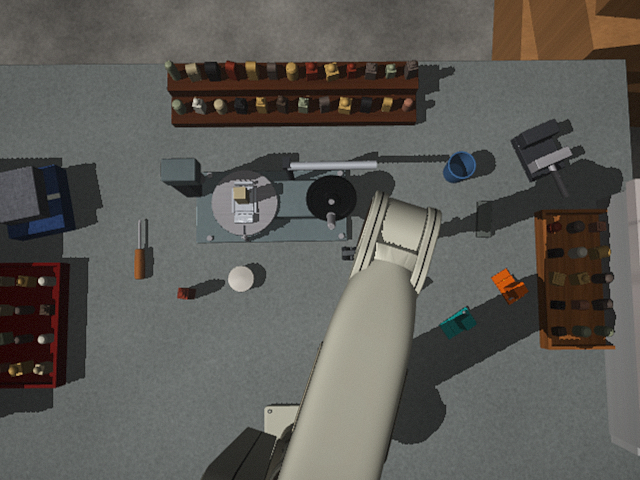

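Run:
```python
from h import *
s=cam("side");t=cam("top")
k=lambda u,v:(195+u/7-.43,160+v/7-.43)
g=lambda u,v:(310+u/7-.43,180+v/7-.43)
q=np.array([plane(t,k(*p),.15)[:2] for p in((267,195),(354,188),(356,270),(275,273))]);print(q.round(4).tolist(),q.mean(0))
print("stone base near edge z.08",plane(t,k(305,305),.08)[:2],plane(t,k(378,303),.08)[:2])
print("shoe right edge z.08",plane(t,k(408,330),.08)[:2],"heel corner",plane(t,k(405,186),.08)[:2],"left",plane(t,k(280,330),.08)[:2])
q=np.array([plane(s,g(*p),.15)[:2] for p in((313,182),(393,173),(406,212),(322,220))]);print("side top",q.round(4).tolist(),q.mean(0))
for n,p,y in(("L top",(320,222),.124),("L bot",(324,391),.124),("R top",(402,214),.124),("R bot",(397,385),.124),("shoe heel top",(443,397),.116),("shoe heel bot",(443,430),.116)): print(n,yplane(s,g(*p),y).round(4))
print("tri top corner",tri(t,k(356,270),s,g(322,220)))
print("tri opp corner",tri(t,k(354,188),s,g(406,212)))
```

```text
[[0.6119, 0.1523], [0.614, 0.1241], [0.587, 0.1233], [0.5863, 0.1496]] [0.59980066 0.13731855]
stone base near edge z.08 [0.58806015 0.15093071] [0.5885321  0.12588066]
shoe right edge z.08 [0.57907281 0.11555598] heel corner [0.62918942 0.11674393] left [0.57946201 0.1594567 ]
side top [[0.5847, 0.1503], [0.6136, 0.1535], [0.6135, 0.1244], [0.5838, 0.1223]] [0.5989114  0.13762816]
L top [0.5834 0.124  0.1483]
L bot [0.5858 0.124  0.0802]
R top [0.612  0.124  0.1495]
R bot [0.6119 0.124  0.0808]
shoe heel top [0.6271 0.116  0.0794]
shoe heel bot [0.6275 0.116  0.0657]
tri top corner (array([0.58551852, 0.1234121 , 0.14959633]), np.float64(0.003089419651866831))
tri opp corner (array([0.61368659, 0.12405123, 0.15022859]), np.float64(0.0005054421799767104))
```

The checks agree: the stone is upright (top corners at 149.6 and 150.2 mm against 150 expected), the shoe lies between the rails, the toe is under the lip and the zero line is at the pointer. I'm handing in.

```bash
python3 -c "
from station import manip
print(manip.close_job())"
```

```text
the job is handed in; nothing more can be done
None
```

The seal holder is seated flat in the pocket with the table on its zero, and the job was handed in at about 25 s. No verdict was reported.

- **Handwheel:** I gripped the crank handle near its tip and turned the wheel clockwise about 45° and then two whole turns. The picture showed the zero line at the pointer, the lip on the robot's side and the handle at its lowest. I then let go of the handle, and the last picture still showed the line at the pointer.
- **Holder:** The arm could not tilt the tool, so I set the heel on the heel stop and opened the jaws a little, and the tongue dropped to the floor in front of the lip. I then pushed the stone towards the lip with closed fingers. The heel slipped off the stop, and when I backed the fingers away the holder fell flat.

**Last checks:**

| Check | Measured | Allowed or expected |
|---|---|---|
| Stone top corner heights | 149.6 and 150.2 mm | 150 mm if flat |
| Stone beyond the nest point | about 8 mm | 4 to 17 mm |
| Stone off the middle, sideways | about 0.5 mm | 7 mm (limit for the toe) |
| Toe along the nest's x | about -42 mm (inferred) | -43.5 to -35 mm |

- **Least certain check:** The toe is hidden under the lip, so its figure is inferred from the stone. It puts the toe against the back wall, about 1.5 mm inside the limit, and I left it there.
- **Disagreement:** My readings of the nest's x position differed by about 2 mm, as did the stone's, so treat the table's x figures as good to about 2 mm.
- **Other stones and tools:** I did not contact any of them knowingly. In the last top view the arm hid the round and wide seals, so I did not recheck those two.

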